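# Pack the support posts of a scanning microscope into their case in layers

### The arm

A 6-joint arm with a two-finger parallel gripper is mounted at the origin on the work surface. World frame = base frame: x ahead of the robot, y to its left, z up, the work surface at z = 0. Lengths are in m, angles in rad, forces in N, time in s.
With the tool pointing down it reaches from about 0.25 to 0.775 m from the base axis. Payload 4 kg.
Tool frame: the origin (TCP) lies midway between the tips of the shut fingers; the grasp point (between the pads) lies 19 mm behind it; z points along the fingers, x is the direction in which the jaws open and shut, and the axes are right-handed (so a half turn about z gives the same grasp; the last joint's range is limited). The gripper opens to 94 mm and grips with 3 to 60 N. Pads are 16 mm wide; open, the fingers measure 119 mm over their backs; the gripper's body (75 mm by 177 mm) begins 78 mm behind the grasp point.
Start: joints at [1.137, 0.087, 1.371, -0, 1.684, -0.103], TCP at [0.179, 0.52, 0.206] pointing down, gripper open.
Joint ranges: [-3.1, 3.1], [-0.76, 2.03], [0.27, 2.55], [-1.08, 4.22], [0.17, 2.65], [-2.57, 2.57]. Speed limits (rad/s): [2.79, 2.79, 3.14, 3.14, 3.14, 3.14].

### API

Orientations are given as [roll, pitch, yaw] about the fixed x, y, z axes, in that order (R = Rz(yaw) Ry(pitch) Rx(roll)).
In Python, from bench import robot gives the robot as it stands.
- The arm moves only by the shell command python3 -m handwheel 'ROWS'. ROWS is a JSON object of lists of equal length, an entry for each row: "delta_pos": the shift along the tool's x, y, z in mm, a list of three; "rotation": the turn, a rotation vector about the tool's x, y, z in rad, a list of three; "claw": the closure, from -1 (fully open) to 1 (shut). In form: {"delta_pos": [[tx, ty, tz], ...], "rotation": [[wx, wy, wz], ...], "claw": [claw, ...]}. A call has exactly 8 rows; each row shifts and turns the commanded pose from where the row before left it, along the tool's axes as they then stand; what a row does not reach is not made up. A row lasts 1/8 s, in which the tool goes at most 62.5 mm and 10.7 degrees, less where a joint would pass 70% of its speed; a pose out of reach is approached as far as the arm can. A call with a gripper value outside its range is refused whole. The fingers move at their own pace and stop on an object; the grip force is fixed at half the most. Time passes only in rows, so rows that do not move let the fingers close, or fill a call up. It gives the time, the measured TCP pose, the force and the opening at its end, in the units of the state.
- robot.get_obs(): the state, without advancing time (a new reading comes with each control period).
- robot.snapshot(name): name is "side" or "top"; returns a dict with "color" (420x560x3 uint8, red, green, blue), "intrinsics" (3x3 intrinsics, pixels), "eye" and "rotation" of the camera in the world. Camera axes: x right, y down, z forward; pixel columns grow to the right and rows downward; lengths in m; the calibration is good to about 2 mm. A picture is of the moment at which its call begins. There is no depth.
- robot.close_job(): hands the job in, once; it reports no verdict.
The state is a dict: "time": time; "joint_positions": joint angles; "qvel": joint speeds; "joint_torque": joint torques, N m; "tool_pos": TCP position; "ee_rot": TCP orientation; "wrist_force": force on the tool from outside, world axes, zero at the start; "wrist_torque": the same for the moment, N m; "width": finger opening in m.
Only numpy, scipy, OpenCV 4.12 (cv2) and the standard library are available. Lean on these libraries where they do the work, as an engineer would, in place of code of your own. Each camera call takes 0.05 s, during which the arm holds its last target.

### The job

Pack the microscope's support posts away: first lift the two retaining bars off the case and lay them on the rubber mat. Then lay every post from the tray in the case's ribbed bed, one to a groove, and only after that set the cover plate level on its four corner ledges over the posts. Finally lay both bars back in the notches of the case walls, across the plate, one at either side of its handle, without disturbing the other things on the bench.

Things in the scene. Friction and masses are not known exactly. Their poses are not given: they have to be found in the camera images.
- case: fixed black open case, 142 (x) by 212 (y) mm, floor 6 mm; origin: centre of its underside. Walls at x = +-68 mm (6 mm thick, 130 mm apart inside) are 68 mm high with two notches each; walls at y = +-103 mm (200 mm apart inside) are 20 mm high for |x| < 41 mm, 68 mm at the corners. White ribbed bed inside: ribs at x = +-36 mm (10 mm thick) form four V grooves along the case's x
- groove0 (a point): centre of a post at rest in the groove at case y = -69 mm, bridging both ribs: 33.5 mm above the case's underside. The V has 30 degree sides, its bottom 22 mm and the ridges between grooves 35 mm above the underside; axes as the case
- groove1 (a point): the same for the groove at y = -23 mm
- groove2 (a point): the same for the groove at y = +23 mm
- groove3 (a point): the same for the groove at y = +69 mm
- plate_seat (a point): where the plate's origin lies when it is down on the four corner ledges (each 15 by 16 mm, tops 48 mm above the case's underside); axes as the case
- notch0 (a point): centre of a bar at rest, along the case's x, in the pair of notches at case y = -46 mm: 67 mm above the underside. Notches are 28 mm wide, bottoms 58 mm above the underside; axes as the case
- notch1 (a point): the same for the pair at y = +46 mm
- tray: fixed shallow aluminium tray with a dark lining, 170 (x) by 240 (y) mm, rim 12 mm high, floor 4 mm up, in which the posts start; origin at the centre of its underside
- mat: fixed flat black rubber mat, 120 (x) by 220 (y) mm, 3 mm thick, on the far side of the case, room for both bars side by side along its y; origin at the centre of its underside
- plate: loose cover plate, bright aluminium, 118 (x) by 188 (y) by 6 mm, 0.36 kg (more or less), lying on the bench; upright black grip block at its middle, 44 (x) by 14 (y) mm, from the plate's top to 40 mm above its underside; origin at the centre of the underside, z up. It fits in the case with 6 mm play all round, its long side along the case's long side, either way round
- bar0: loose square steel retaining bar, 166 mm long (its x) by 18 by 18 mm, 0.13 kg, at first resting in the notches across the open case; origin at its centre. The two bars are alike and either goes in either pair of notches
- bar1: the other retaining bar, the same
- post0: one of up to four alike plain round metal support posts, 20 mm diameter, 110 mm long (along its x), 0.1 kg, free to roll; at first lying in the tray; origin at its centre. May be absent
- post1: one of up to four alike plain round metal support posts, 20 mm diameter, 110 mm long (along its x), 0.1 kg, free to roll; at first lying in the tray; origin at its centre. May be absent
- post2: one of up to four alike plain round metal support posts, 20 mm diameter, 110 mm long (along its x), 0.1 kg, free to roll; at first lying in the tray; origin at its centre. May be absent
- post3: one of up to four alike plain round metal support posts, 20 mm diameter, 110 mm long (along its x), 0.1 kg, free to roll; at first lying in the tray; origin at its centre. May be absent
- wash_bottle: bystander: clear bottle 52 mm wide, 120 mm tall; leave alone
- jar: bystander: amber jar 48 mm wide, 50 mm tall; leave alone
- driver: bystander: screwdriver 150 mm long; leave alone
- micrometer: bystander: micrometer head about 95 mm long; leave alone
- sample_box: bystander: grey box 60 by 45 by 22 mm; leave alone
- stub: bystander: brass disc 32 mm wide, 18 mm tall; leave alone
- clip_block: bystander: small metal block 32 by 32 by 36 mm; leave alone
Not all that is in view belongs to the job. Leave any purple or red look-alike of the bar1 alone.

How it is judged:
By the outcome, as a careful person would: the job done as asked, in the order asked, and still so for the second after the job is handed in, with the robot touching nothing.
Of post0, post1, post2, post3 only 2 to 4 are there at a start; the rules pass over those that are not, and their reading is None.
At some moment in a run one of plate may be knocked a few centimetres aside while the robot is not near it.
Once in a run the grip may slacken for a moment while it holds something.
It also fails if it takes over 210 s, if anything falls off the work surface, if the arm or the gripper's body presses on something with over 40 N, if the wrist force passes 120 N, or if a joint passes its speed limit or range.

## Working session

There is one attempt and no reset: what is moved stays moved. The work goes in short steps, Python scripts to look and compute and a shell command to move; the robot and the scene stay as the last step left them, time stands still between calls to the robot, and variables do not carry over. Pictures are saved under pics/ and viewed, and the job is handed in when it is done.

```bash
ls; mkdir -p pics; python3 - <<'E'
from bench import robot
import cv2,json
o=robot.get_obs(); print(o)
for n in("side","top"):
    s=robot.snapshot(n); cv2.imwrite(f"pics/{n}0.png",s["color"][:,:,::-1]); print(n,s["intrinsics"],s["eye"],s["rotation"])
E
```

```text
pics
{'time': 0.0, 'joint_positions': array([ 1.13691403e+00,  8.79512819e-02,  1.37222835e+00,  9.47650075e-06,
        1.68362852e+00, -1.03102631e-01]), 'qvel': array([-0.00047287, -0.00138226, -0.00025277,  0.00013106,  0.00040725,
        0.00072132]), 'joint_torque': array([-1.71061247e-04, -3.40195620e+01, -3.02420890e+01,  7.17551680e-02,
        3.31897032e-02, -1.92989310e-04]), 'tool_pos': array([0.17839838, 0.5196793 , 0.20431938]), 'ee_rot': array([-3.14135527e+00,  2.20276762e-03,  1.24001798e+00]), 'wrist_force': array([ 0.11012267, -0.5033791 ,  0.72578421]), 'wrist_torque': array([-0.04674461, -0.04202935,  0.00903072]), 'width': 0.09398707636837146}
side [[472.18701351   0.         277.40225676]
 [  0.         472.18701351 210.06546035]
 [  0.           0.           1.        ]] [0.1662881  1.20135913 0.75147746] [-2.0893258  -0.00549059 -2.82181237]
top [[402.85056377   0.         275.2675162 ]
 [  0.         402.85056377 216.27312333]
 [  0.           0.           1.        ]] [0.34697321 0.07594822 1.08581551] [-2.94799709  0.00961911 -1.54392229]
```

View pics/top0.png

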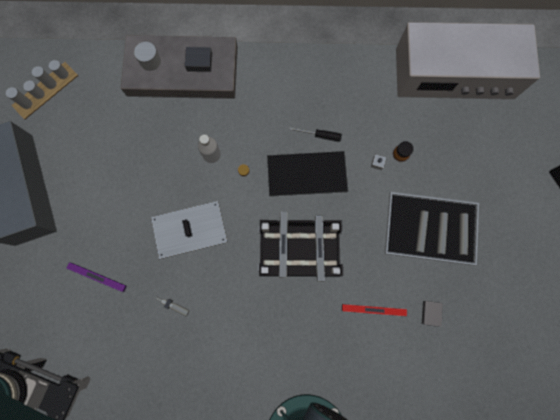

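View pics/side0.png

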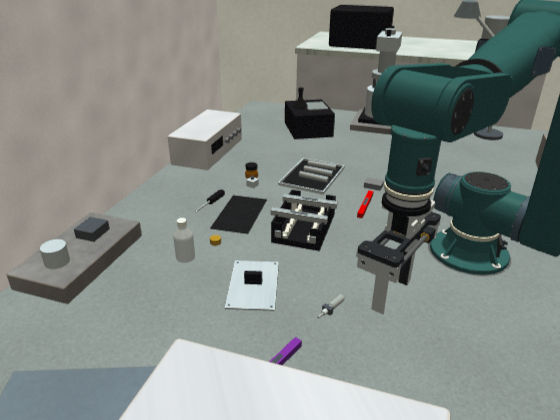

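Top view: the case is at (300,248) with two steel bars, the mat at (307,173), the plate at (189,229) and the tray at (432,228) with 3 posts. The purple (97,276) and red (374,310) bars are the look-alikes. Next I'll write the helpers and measure.

```bash
cat > h.py <<'E'
from bench import robot
import cv2,numpy as np
from scipy.spatial.transform import Rotation as R
def snap(n,f=None):
    s=robot.snapshot(n)
    s["R"]=R.from_euler("xyz",s["rotation"]).as_matrix() if np.shape(s["rotation"])==(3,) else np.array(s["rotation"])
    if f: cv2.imwrite("pics/"+f,s["color"][:,:,::-1])
    return s
def ray(s,uv):
    K=s["intrinsics"]; d=np.linalg.solve(K,np.array([uv[0],uv[1],1.])); return s["R"]@d
def onz(s,uv,z):
    d=ray(s,uv); e=s["eye"]; return e+d*(z-e[2])/d[2]
def proj(s,p):
    c=s["R"].T@(np.array(p)-s["eye"]); q=s["intrinsics"]@c; return q[:2]/q[2]
def crop(s,f,u0,v0,u1,v1,k,gain=1.5):
    c=s["color"][v0:v1,u0:u1,::-1]; c=cv2.resize(c,None,fx=k,fy=k,interpolation=cv2.INTER_CUBIC)
    cv2.imwrite("pics/"+f,np.clip(c*gain,0,255).astype(np.uint8))
def blobs(s,mask,roi,z,amin=20):
    """roi u0,v0,u1,v1; min-area rect -> world quad at plane z"""
    m=np.zeros(mask.shape,np.uint8); u0,v0,u1,v1=roi; m[v0:v1,u0:u1]=mask[v0:v1,u0:u1]
    out=[]
    for c in cv2.findContours(m,cv2.RETR_EXTERNAL,cv2.CHAIN_APPROX_NONE)[0]:
        if cv2.contourArea(c)<amin: continue
        W=np.array([onz(s,p[0],z)[:2] for p in c]).astype(np.float32)
        (cx,cy),(w,h),a=cv2.minAreaRect(W*1000)
        if w<h: w,h,a=h,w,a+90
        a=(a+90)%180-90
        out.append((cx,cy,w,h,a,c.reshape(-1,2).mean(0)))
    return out
E
python3 - <<'E'
from h import *
s=snap("top")
print("proj tcp",proj(s,robot.get_obs()["tool_pos"]))
crop(s,"c1.png",240,190,360,290,6); crop(s,"c2.png",375,180,495,275,6); crop(s,"c3.png",140,190,240,270,6)
hsv=cv2.cvtColor(s["color"],cv2.COLOR_RGB2HSV); g=s["color"].min(2)
print("posts")
for b in blobs(s,(g>85),(395,203,473,258),.014): print(np.round(b[:5],1),b[5])
print("plate")
for b in blobs(s,(g>120),(140,190,240,270),.006,300): print(np.round(b[:5],1),b[5])
print("mat")
for b in blobs(s,(s["color"].max(2)<60),(255,140,360,205),.003,300): print(np.round(b[:5],1),b[5])
E
```

```text
proj tcp [ 64.07565534 371.85144622]
posts
[ 461.2 -274.5   92.5   10.6  -88.5] [411.55405405 255.98648649]
[ 523.  -414.5  107.1   15.8   -3.7] [464.32183908 233.27586207]
[ 523.5 -358.   109.6   16.1   -6.6] [442.875      232.96590909]
[ 527.1 -304.4  110.    16.    -9.5] [422.51724138 231.2183908 ]
plate
[517.  327.  186.4 116.5 -74.4] [188.19047619 229.42857143]
mat
[684.5   7.4 217.2 117.6 -85.3] [306.58695652 173.27391304]
```

View pics/c1.png

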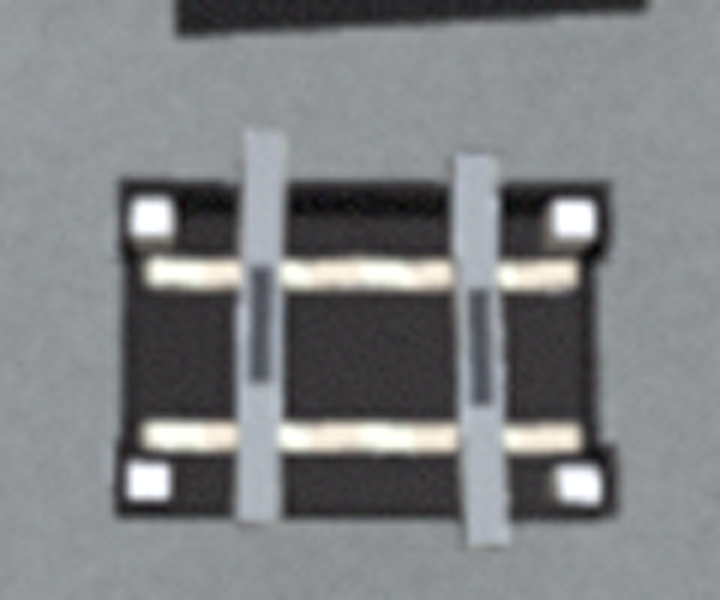

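View pics/c2.png

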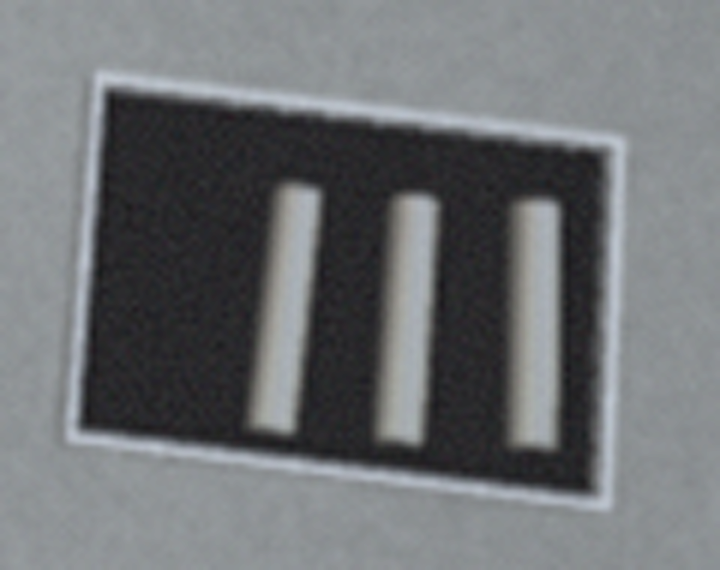

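View pics/c3.png

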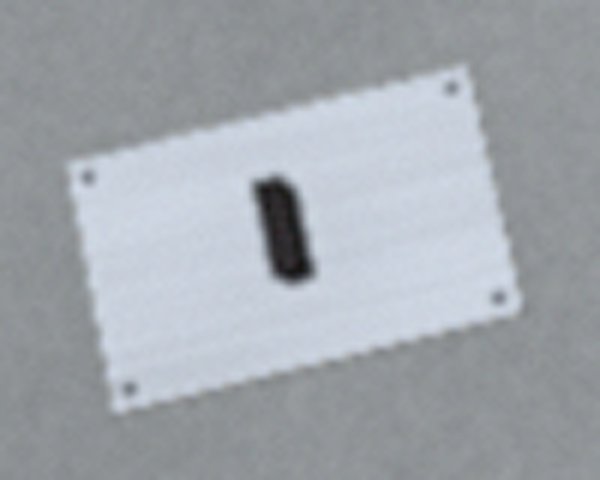

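```bash
python3 - <<'E'
from h import *
s=snap("top"); c=s["color"]
g=c.min(2); 
for t in (55,70): 
  print("posts",t)
  for b in blobs(s,(g>t),(397,205,471,256),.014): print(np.round(b[:5],1),b[5])
print("ledges")
L=[]
for b in blobs(s,(g>150),(255,215,345,285),.048,15): print(np.round(b[:5],1),b[5])
hsv=cv2.cvtColor(c,cv2.COLOR_RGB2HSV)
print("case outline z=.068")
for b in blobs(s,(c.max(2)<75),(250,207,350,285),.068,300): print(np.round(b[:5],1),b[5])
m=((hsv[...,2]>100)&(c[...,2]>c[...,0].astype(int)+4)).astype(np.uint8)
m=((c[...,2].astype(int)-c[...,0]>4)&(g>75))
print("bars z=.076")
for b in blobs(s,m,(255,205,345,285),.076,60): print(np.round(b[:5],1),b[5])
print(c[228,285],c[240,320],c[230,262],c[215,300])
E
```

```text
posts 55
[ 463.6 -264.2   60.8    5.3  -88.5] [408.02083333 254.47916667]
[ 523.1 -414.5  112.5   21.4   -3.5] [463.69892473 233.70967742]
[ 524.2 -357.3  113.8   21.6   -6.6] [442.60869565 232.94565217]
[ 527.3 -303.4  114.5   21.2   -9.1] [422.21978022 231.21978022]
posts 70
[ 523.3 -414.4  111.6   16.1   -3.7] [464.03370787 233.69662921]
[ 524.2 -357.6  112.3   18.7   -6.8] [442.7032967  232.73626374]
[ 527.2 -303.9  111.1   18.6   -9.3] [422.29213483 231.20224719]
ledges
[409.4 115.2  12.8  10.2 -88.5] [264.33333333 269.86666667]
[430.1 103.   23.1   5.1 -88.5] [269.73684211 262.05263158]
[528.2 -66.3  13.2  10.6 -88.6] [335.125 226.   ]
[523.6 117.5  10.6  10.5   1.8] [264.86666667 225.86666667]
case outline z=.068
[464.8  23.5  71.4  53.4 -88.5] [301.     248.9375]
[468.9 -55.8 142.7  46.6   1. ] [332.46315789 248.14210526]
[522.5  25.7  69.4  31.2 -88.6] [300.7012987  226.07792208]
[464.8 104.5 143.1  49.5   0.6] [268.68965517 248.2364532 ]
bars z=.076
[384.5  61.5 151.   19.6 -88.5] [287.83980583 280.59708738]
[475.7  27.2 228.3 200.  -88.6] [300.77295285 236.4280397 ]
[115 120 124] [56 59 65] [52 51 48] [ 99 102 105]
```

```bash
python3 - <<'E'
from h import *
s=snap("top"); c=s["color"].astype(int)
for n,a,b in(("L",(284.2,211.9),(283.2,276.5)),("R",(319.3,215.8),(321.3,280.6))):
    A,B=onz(s,a,.076),onz(s,b,.076); d=A-B
    print(n,((A+B)/2*1000).round(1),"len",np.linalg.norm(d)*1000,"yaw",np.degrees(np.arctan2(d[1],d[0])))
# ledges weighted centroids
g=s["color"].min(2).astype(float)
L=[]
for (u,v) in((265,226),(335,226),(336,270),(264,270)):
    w=np.clip(g[v-5:v+6,u-5:u+6]-110,0,None); V,U=np.mgrid[v-5:v+6,u-5:u+6]
    uv=((w*U).sum()/w.sum(),(w*V).sum()/w.sum()); p=onz(s,uv,.048)[:2]*1000; L.append(p); print(np.round(uv,2),p.round(1))
L=np.array(L); print("mean",L.mean(0)); 
Q=np.array([[57.5,92],[57.5,-92],[-57.5,-92],[-57.5,92]])
d=L-L.mean(0); a=np.arctan2((Q[:,0]*d[:,1]-Q[:,1]*d[:,0]).sum(),(Q*d).sum()); print("yaw",np.degrees(a)); print(d)
# ribs  z ~.035: ends at y +-? 
# outline corners of high case corners at .068
m=((c.max(2)<75)|(c.min(2)>150)).astype(np.uint8); m=cv2.morphologyEx(m,cv2.MORPH_CLOSE,np.ones((9,9)))
for b in blobs(s,m>0,(250,207,350,285),.068,300): print(np.round(b[:5],1),b[5])
for b in blobs(s,m>0,(250,207,350,285),.0,300): print(np.round(b[:5],1),b[5])
t=robot.get_obs()
E
```

```text
L [474.7  67.8  76. ] len 163.71675151717236 yaw 0.42713023186624555
R [467.  -24.3  76. ] len 163.43324023920115 yaw 2.0693103976930605
[264.76 225.84] [524.  118.2]
[335.18 226.07] [528.  -65.6]
[336.12 270.22] [413.6 -67.8]
[264.31 269.79] [409.9 115.7]
mean [468.86103553  25.12042402]
yaw 1.1998687300817064
[[ 55.09716752  93.03642575]
 [ 59.12442592 -90.69709453]
 [-55.24583385 -92.90342917]
 [-58.97575959  90.56409795]]
[466.8  25.1 209.5 142.6 -88.6] [300.42181818 248.12      ]
[474.8  21.7 223.4 152.1 -88.6] [300.42181818 248.12      ]
```

```bash
cat > to.py <<'E'
import sys
from h import *
x,y,z,yd=map(float,sys.argv[1:5])
o=robot.get_obs(); Rc=R.from_euler("xyz",o["ee_rot"]); Rt=R.from_euler("xyz",[np.pi,0,np.radians(yd)])
w=(Rc.inv()*Rt).as_rotvec(); d=np.array([x,y,z])-o["tool_pos"]*1000
print("t",round(o["time"],2),"pos",(o["tool_pos"]*1000).round(1),"yaw",np.degrees(o["ee_rot"][2]).round(1),"w",round(o["width"]*1000,1),"F",o["wrist_force"].round(1))
print("rot",w.round(3),"delta after rot",Rt.inv().apply(d).round(1),"before rot",Rc.inv().apply(d).round(1))
E
python3 to.py 472 68 120 90.4
```

```text
t 0.25 pos [178.6 520.  204.9] yaw 71.0 w 94.0 F [ 0.3 -1.  -0.5]
rot [-0.     0.001 -0.338] delta after rot [-454.   290.3   84.9] before rot [-332.   424.3   85.2]
```

```bash
python3 -m handwheel '{"delta_pos":[[0,0,0],[0,0,0],[-45,29,0],[-45,29,0],[-45,29,0],[-45,29,0],[-45,29,0],[-45,29,0]],"rotation":[[0,0,-0.169],[0,0,-0.169],[0,0,0],[0,0,0],[0,0,0],[0,0,0],[0,0,0],[0,0,0]],"claw":[-0.1,-0.1,-0.1,-0.1,-0.1,-0.1,-0.1,-0.1]}'; python3 to.py 472 68 120 90.4
```

```text
time: 1.25
tool_pos: [0.3552, 0.2499, 0.2056]
ee_rot: [3.141, -0.0, 1.578]
wrist_force: [0.9, 0.4, -0.2]
width: 0.0518
t 1.25 pos [355.2 249.9 205.6] yaw 90.4 w 51.8 F [ 0.9  0.4 -0.2]
rot [ 0.001 -0.     0.   ] delta after rot [-182.7  115.5   85.6] before rot [-182.8  115.4   85.6]
```

```bash
python3 -m handwheel '{"delta_pos":[[-45,28,0],[-45,28,10],[-45,29,30],[-45,29,30],[0,0,15],[0,0,0],[0,0,0],[0,0,0]],"rotation":[[0,0,0],[0,0,0],[0,0,0],[0,0,0],[0,0,0],[0,0,0],[0,0,0],[0,0,0]],"claw":[-0.1,-0.1,-0.1,-0.1,-0.1,-0.1,-0.1,-0.1]}'; python3 to.py 472 68 52 90.4
python3 - <<'E'
from h import *
s=snap("top"); crop(s,"a1.png",240,190,360,290,6); o=robot.get_obs(); print(proj(s,o["tool_pos"]))
s=snap("side"); crop(s,"a1s.png",230,140,390,270,5,1.2); print(proj(s,o["tool_pos"]))
E
```

```text
time: 2.25
tool_pos: [0.4703, 0.0734, 0.122]
ee_rot: [3.139, -0.0, 1.58]
wrist_force: [-0.6, 0.2, 0.7]
width: 0.0518
t 2.25 pos [470.3  73.4 122. ] yaw 90.5 w 51.8 F [-0.6  0.2  0.7]
rot [ 0.003 -0.     0.002] delta after rot [-5.4  1.7 70. ] before rot [-5.5  1.4 70. ]
[281.60670141 243.0954453 ]
[299.70027711 199.05317818]
```

View pics/a1s.png

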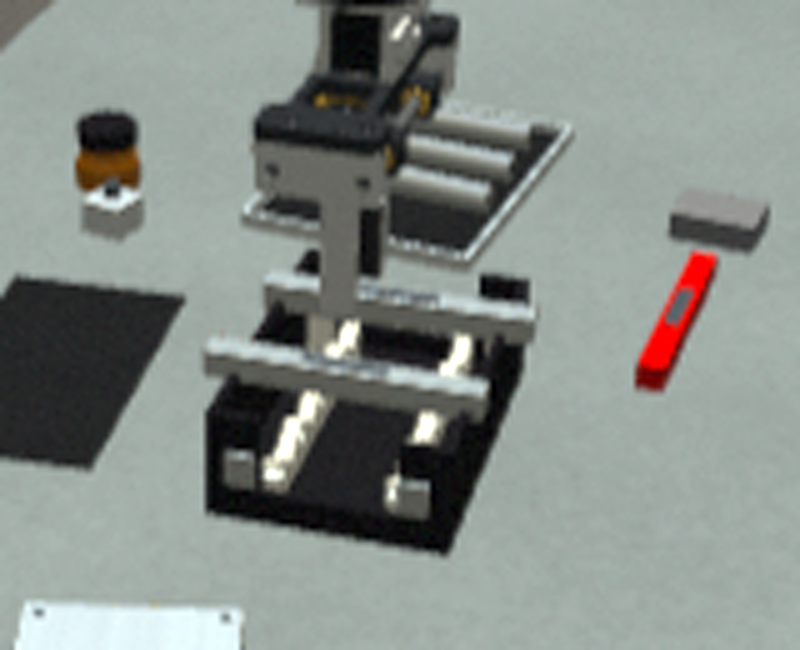

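View pics/a1.png

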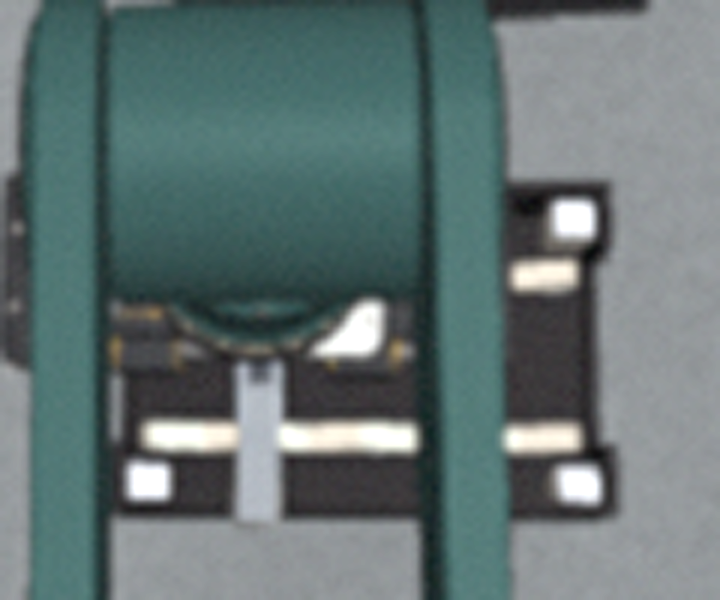

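```bash
python3 -m handwheel '{"delta_pos":[[-5,2,20],[0,0,30],[0,0,20],[0,0,0],[0,0,0],[0,0,0],[0,0,0],[0,0,0]],"rotation":[[0,0,0],[0,0,0],[0,0,0],[0,0,0],[0,0,0],[0,0,0],[0,0,0],[0,0,0]],"claw":[-0.1,-0.1,-0.1,-0.1,0.9,0.9,0.9,0.9]}'; python3 to.py 472 68 52 90.4
```

```text
time: 3.35
tool_pos: [0.4724, 0.0677, 0.0512]
ee_rot: [3.14, -0.001, 1.578]
wrist_force: [1.2, 1.0, 1.2]
width: 0.0177
t 3.35 pos [472.4  67.7  51.2] yaw 90.4 w 17.7 F [1.2 1.  1.2]
rot [ 0.001 -0.001  0.   ] delta after rot [ 0.3 -0.4 -0.8] before rot [ 0.3 -0.4 -0.8]
```

```bash
python3 -m handwheel '{"delta_pos":[[0,0,0],[0,0,-8.5],[0,0,0],[0,0,0],[0,0,0],[0,0,0],[0,0,-20],[0,0,-20]],"rotation":[[0,0,0],[0,0,0],[0,0,0],[0,0,0],[0,0,0],[0,0,0],[0,0,0],[0,0,0]],"claw":[0.3,0.3,0.9,0.9,0.9,0.9,0.9,0.9]}'; python3 to.py 712 10 60 4.7
```

```text
time: 4.35
tool_pos: [0.471, 0.0672, 0.0982]
ee_rot: [-3.139, 0.0, 1.578]
wrist_force: [-0.9, -0.1, -0.7]
width: 0.0178
t 4.35 pos [471.   67.2  98.2] yaw 90.4 w 17.8 F [-0.9 -0.1 -0.7]
rot [-0.002  0.002  1.496] delta after rot [235.5  76.8  38.2] before rot [-58.9 240.7  37.6]
```

```bash
python3 -m handwheel '{"delta_pos":[[0,0,-20],[-15,60,-10],[-15,60,0],[-15,60,0],[-14,55,0],[0,0,0],[0,0,0],[0,0,0]],"rotation":[[0,0,0],[0,0,0],[0,0,0],[0,0,0],[0,0,0],[0,0,0.18],[0,0,0.18],[0,0,0.18]],"claw":[0.9,0.9,0.9,0.9,0.9,0.9,0.9,0.9]}'; python3 -m handwheel '{"delta_pos":[[0,0,0],[0,0,0],[0,0,0],[0,0,0],[0,0,0],[0,0,0],[0,0,10],[0,0,0]],"rotation":[[0,0,0.18],[0,0,0.18],[0,0,0.18],[0,0,0.18],[0,0,0.18],[0,0,0.05],[0,0,0],[0,0,0]],"claw":[0.9,0.9,0.9,0.9,0.9,0.9,0.9,0.9]}'; python3 to.py 712 10 6 4.7
python3 - <<'E'
from h import *
s=snap("side"); crop(s,"a2s.png",180,130,340,260,5,1.2);
E
```

```text
time: 5.35
tool_pos: [0.7068, 0.0098, 0.1268]
ee_rot: [-3.139, 0.002, 1.032]
wrist_force: [-0.5, -0.4, -1.3]
width: 0.0177
time: 6.35
tool_pos: [0.706, 0.0101, 0.1162]
ee_rot: [-3.141, 0.004, 0.089]
wrist_force: [0.0, 0.0, -0.9]
width: 0.0183
t 6.35 pos [706.   10.1 116.2] yaw 5.1 w 18.3 F [ 0.   0.  -0.9]
rot [-0.001  0.004  0.007] delta after rot [  6.    0.5 110.2] before rot [  6.5   0.7 110.1]
```

View pics/a2s.png

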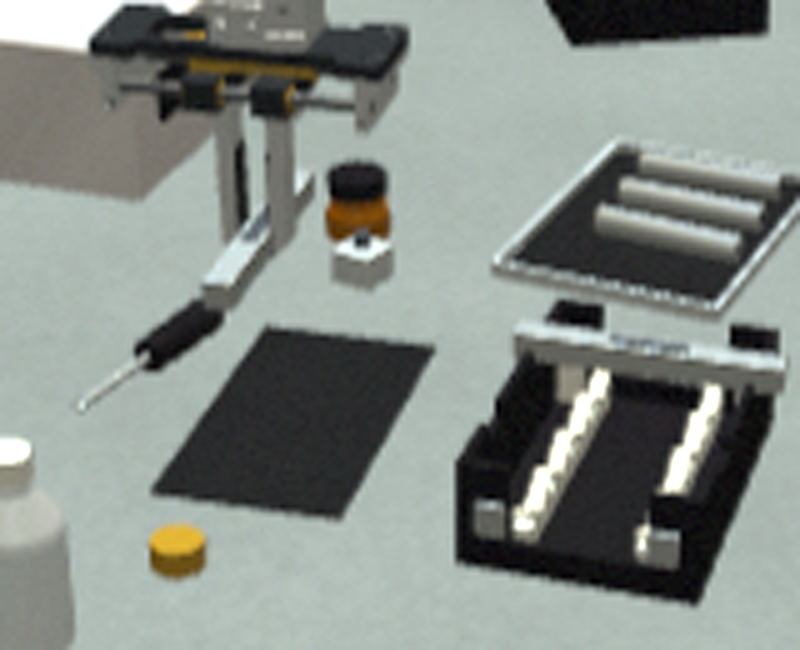

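```bash
python3 -m handwheel '{"delta_pos":[[4,0,0],[0,0,40],[0,0,40],[0,0,15],[0,0,8],[0,0,4],[0,0,2],[0,0,0]],"rotation":[[0,0.004,0.007],[0,0,0],[0,0,0],[0,0,0],[0,0,0],[0,0,0],[0,0,0],[0,0,0]],"claw":[0.9,0.9,0.9,0.9,0.9,0.9,0.9,0.9]}'; python3 to.py 712 10 6 4.7
python3 - <<'E'
from h import *
s=snap("side"); crop(s,"a3s.png",180,130,340,260,5,1.2);
E
```

```text
time: 7.4
tool_pos: [0.7123, 0.0104, 0.0111]
ee_rot: [3.141, -0.006, 0.081]
wrist_force: [0.5, -0.5, -1.7]
width: 0.0177
t 7.4 pos [712.3  10.4  11.1] yaw 4.6 w 17.7 F [ 0.5 -0.5 -1.7]
rot [ 0.    -0.006 -0.001] delta after rot [-0.3  0.4  5.1] before rot [-0.3  0.4  5.1]
```

View pics/a3s.png

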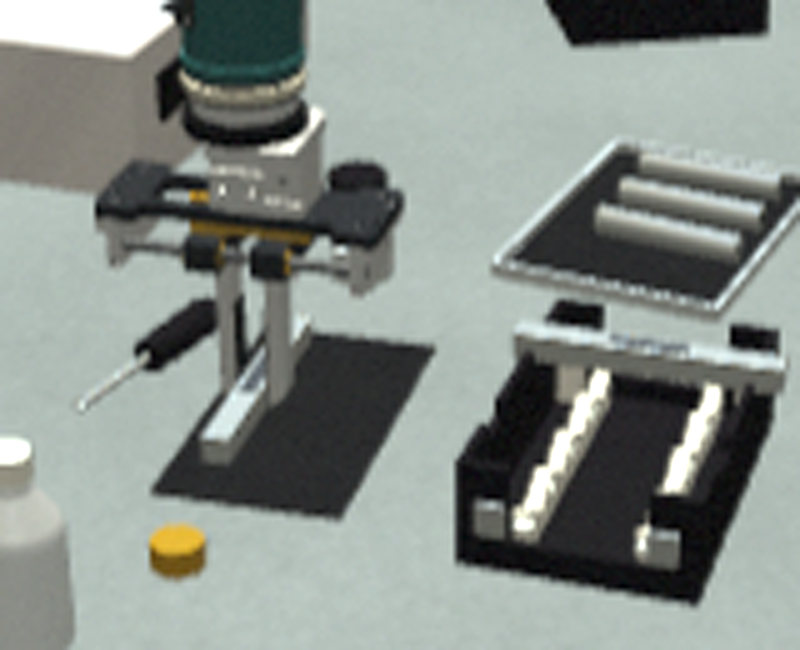

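```bash
python3 -m handwheel '{"delta_pos":[[0,0,3],[0,0,2],[0,0,1],[0,0,0],[0,0,0],[0,0,0],[0,0,0],[0,0,0]],"rotation":[[0,0,0],[0,0,0],[0,0,0],[0,0,0],[0,0,0],[0,0,0],[0,0,0],[0,0,0]],"claw":[0.9,0.9,0.9,0.9,0.9,0.9,0.9,0.9]}'; python3 to.py 712 10 6 4.7
```

```text
time: 8.45
tool_pos: [0.7116, 0.0104, 0.0044]
ee_rot: [-3.142, -0.004, 0.081]
wrist_force: [-3.1, 0.8, 4.7]
width: 0.018
t 8.45 pos [711.6  10.4   4.4] yaw 4.6 w 18.0 F [-3.1  0.8  4.7]
rot [-0.    -0.004 -0.001] delta after rot [ 0.4  0.5 -1.6] before rot [ 0.4  0.5 -1.6]
```

```bash
python3 -m handwheel '{"delta_pos":[[0,0,0],[0,0,0],[0,0,-20],[0,0,-50],[0,0,-50],[0,0,0],[0,0,0],[0,0,0]],"rotation":[[0,0,0],[0,0,0],[0,0,0],[0,0,0],[0,0,0],[0,0,-0.18],[0,0,-0.18],[0,0,-0.18]],"claw":[0.2,0.2,0.2,0.2,0.1,0,0,0]}'; python3 to.py 467 -24 125 92
```

```text
time: 9.45
tool_pos: [0.7117, 0.0103, 0.1258]
ee_rot: [3.138, -0.005, 0.627]
wrist_force: [-1.1, 0.8, 0.4]
width: 0.047
t 9.45 pos [711.7  10.3 125.8] yaw 35.9 w 47.0 F [-1.1  0.8  0.4]
rot [ 0.006 -0.003 -0.979] delta after rot [ -25.8 -245.7    0.8] before rot [-218.3 -115.7   -0.7]
```

```bash
python3 - <<'E'
from h import *
s=snap("side"); crop(s,"a4s.png",180,130,340,260,5,1.2);
E
```

```text
(no output)
```

View pics/a4s.png

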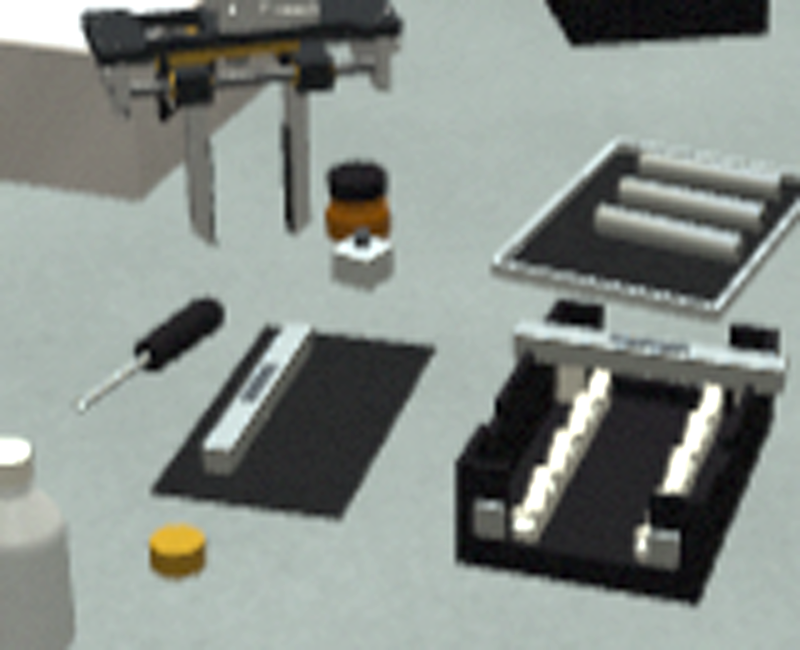

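Bar 1 is lying on the mat in crop (255,395), entirely inside it. Next is the second bar.

```bash
python3 -m handwheel '{"delta_pos":[[0,0,0],[0,0,0],[0,0,0],[0,0,0],[0,0,0],[-6,-60,0],[-6,-60,0],[-7,-60,0]],"rotation":[[0,0,-0.18],[0,0,-0.18],[0,0,-0.18],[0,0,-0.18],[0,0,-0.18],[0.005,0,-0.08],[0,0,0],[0,0,0]],"claw":[0,0,0,0,0,0,0,0]}'; python3 -m handwheel '{"delta_pos":[[-7,-60,0],[0,-2,0],[0,0,0],[0,0,0],[0,0,10],[0,0,0],[0,0,0],[0,0,0]],"rotation":[[0,0,0],[0,0,0],[0,0,0],[0,0,0],[0,0,0],[0,0,0],[0,0,0],[0,0,0]],"claw":[0,0,0,0,0,0,0,0]}'; python3 to.py 467 -24 59.5 92
```

```text
time: 10.5
tool_pos: [0.5302, -0.0094, 0.1248]
ee_rot: [3.141, -0.0, 1.599]
wrist_force: [-0.3, -0.1, 1.2]
width: 0.0473
time: 11.5
tool_pos: [0.4698, -0.0181, 0.1139]
ee_rot: [-3.141, -0.0, 1.601]
wrist_force: [0.3, 0.2, -0.3]
width: 0.0471
t 11.5 pos [469.8 -18.1 113.9] yaw 91.7 w 47.1 F [ 0.3  0.2 -0.3]
rot [-0.001 -0.    -0.005] delta after rot [-5.8 -3.  54.4] before rot [-5.8 -2.9 54.4]
```

```bash
python3 - <<'E'
from h import *
s=snap("side"); crop(s,"a5s.png",180,130,340,260,5,1.2);
E
```

```text
(no output)
```

View pics/a5s.png

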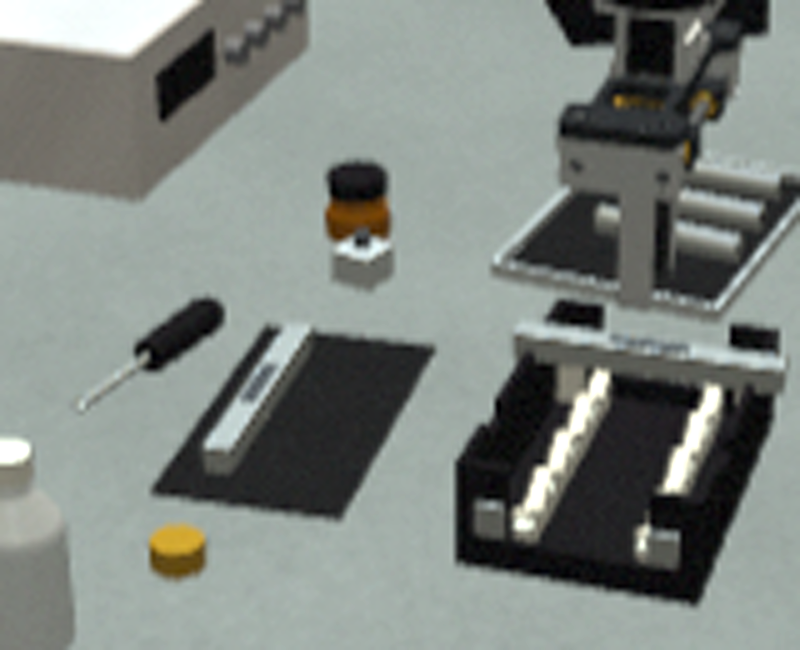

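```bash
python3 -m handwheel '{"delta_pos":[[-6,-3,15],[0,0,30],[0,0,9],[0,0,0],[0,0,0],[0,0,0],[0,0,0],[0,0,-30]],"rotation":[[0,0,-0.005],[0,0,0],[0,0,0],[0,0,0],[0,0,0],[0,0,0],[0,0,0],[0,0,0]],"claw":[0,0,0,0,0.9,0.9,0.9,0.9]}'; python3 to.py 656.6 5 60 4.7
```

```text
time: 12.55
tool_pos: [0.4646, -0.0237, 0.0878]
ee_rot: [-3.135, -0.002, 1.606]
wrist_force: [0.8, 0.5, -1.9]
width: 0.0174
t 12.55 pos [464.6 -23.7  87.8] yaw 92.0 w 17.4 F [ 0.8  0.5 -1.9]
rot [-0.007  0.004  1.524] delta after rot [193.7 -12.9  27.8] before rot [ 21.9 193.1  26.4]
```

```bash
python3 -m handwheel '{"delta_pos":[[0,0,-30],[5,48,0],[5,48,0],[6,48,0],[6,49,0],[0,0,0],[0,0,0],[0,0,0]],"rotation":[[0,0,0],[0,0,0],[0,0,0],[0,0,0],[0,0,0],[0,0,0.18],[0,0,0.18],[0,0,0.18]],"claw":[0.9,0.9,0.9,0.9,0.9,0.9,0.9,0.9]}'; python3 -m handwheel '{"delta_pos":[[0,0,0],[0,0,0],[0,0,0],[0,0,0],[0,0,0],[0,0,10],[0,0,30],[0,0,0]],"rotation":[[0,0,0.18],[0,0,0.18],[0,0,0.18],[0,0,0.18],[0,0,0.18],[0,0,0.084],[0,0,0],[0,0,0]],"claw":[0.9,0.9,0.9,0.9,0.9,0.9,0.9,0.9]}'; python3 to.py 656.6 5 10 4.7
```

```text
time: 13.55
tool_pos: [0.6589, 0.0047, 0.1189]
ee_rot: [-3.139, 0.001, 1.06]
wrist_force: [-0.4, -0.2, -1.6]
width: 0.018
time: 14.55
tool_pos: [0.6564, 0.0048, 0.076]
ee_rot: [-3.14, 0.008, 0.082]
wrist_force: [0.3, 0.9, -1.6]
width: 0.0179
t 14.55 pos [656.4   4.8  76. ] yaw 4.7 w 17.9 F [ 0.3  0.9 -1.6]
rot [-0.002  0.008  0.   ] delta after rot [ 0.2 -0.2 66. ] before rot [ 0.8 -0.  66. ]
```

```bash
python3 - <<'E'
from h import *
s=snap("side"); crop(s,"a6s.png",180,130,340,260,5,1.2);
E
```

```text
(no output)
```

View pics/a6s.png

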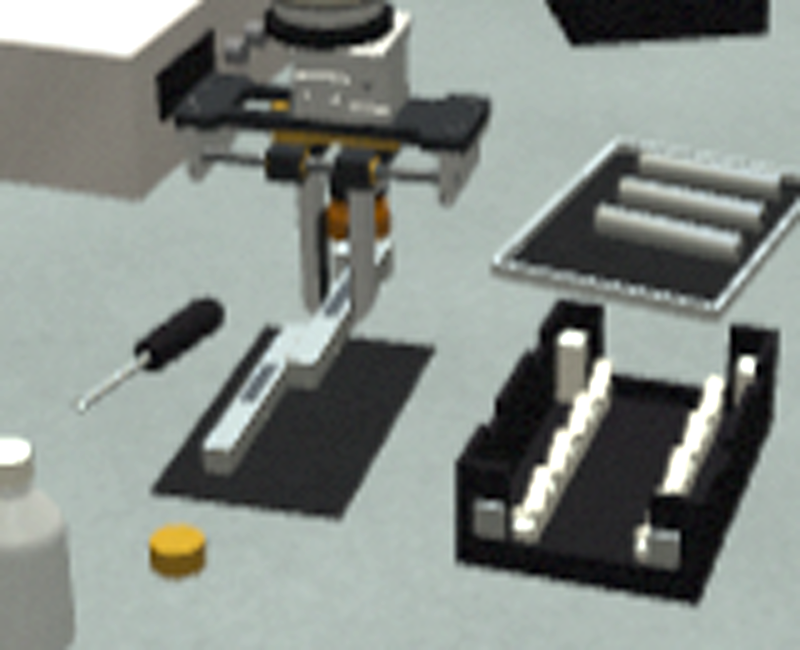

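```bash
python3 -m handwheel '{"delta_pos":[[0,0,30],[0,0,20],[0,0,10],[0,0,5],[0,0,3],[0,0,2],[0,0,0],[0,0,0]],"rotation":[[0,0.008,0],[0,0,0],[0,0,0],[0,0,0],[0,0,0],[0,0,0],[0,0,0],[0,0,0]],"claw":[0.9,0.9,0.9,0.9,0.9,0.9,0.9,0.9]}'; python3 to.py 656.6 5 5 4.7
```

```text
time: 15.6
tool_pos: [0.6594, 0.0046, 0.0102]
ee_rot: [-3.141, -0.008, 0.082]
wrist_force: [-0.7, -1.2, -1.6]
width: 0.0177
t 15.6 pos [659.4   4.6  10.2] yaw 4.7 w 17.7 F [-0.7 -1.2 -1.6]
rot [-0.    -0.008 -0.   ] delta after rot [-2.7 -0.6  5.2] before rot [-2.8 -0.6  5.1]
```

```bash
python3 - <<'E'
from h import *
s=snap("side"); crop(s,"a7s.png",180,130,340,260,5,1.2);
E
```

```text
(no output)
```

View pics/a7s.png

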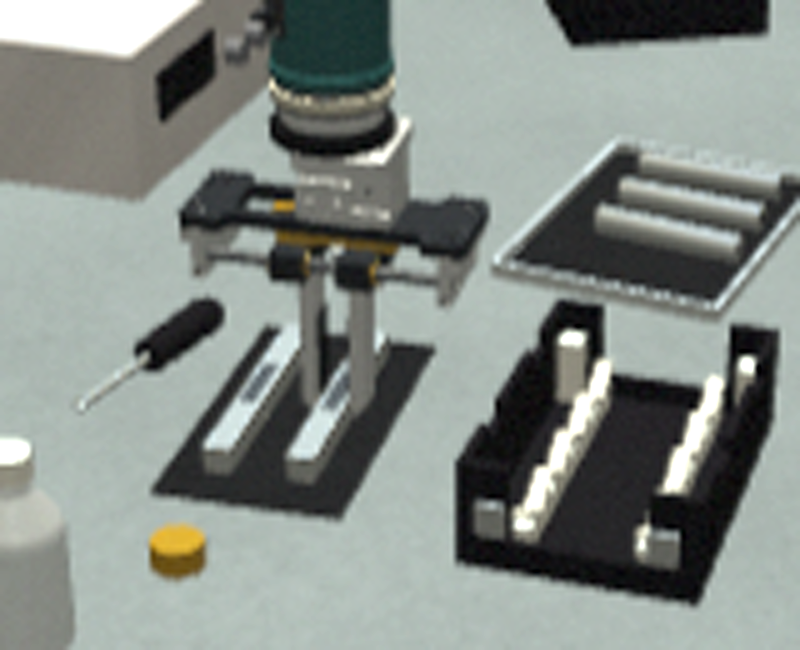

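```bash
python3 -m handwheel '{"delta_pos":[[-2,0,3],[0,0,2],[0,0,1],[0,0,0],[0,0,0],[0,0,0],[0,0,0],[0,0,-20]],"rotation":[[0,-0.006,0],[0,0,0],[0,0,0],[0,0,0],[0,0,0],[0,0,0],[0,0,0],[0,0,0]],"claw":[0.9,0.9,0.9,0.9,0.3,0.2,0.2,0.2]}'; python3 to.py 527 -303.6 120 80.8
```

```text
time: 16.65
tool_pos: [0.6551, 0.0046, 0.0215]
ee_rot: [-3.14, 0.005, 0.082]
wrist_force: [-0.3, 0.1, 0.5]
width: 0.0373
t 16.65 pos [655.1   4.6  21.5] yaw 4.7 w 37.3 F [-0.3  0.1  0.5]
rot [-0.004  0.003 -1.328] delta after rot [-324.7  -77.2  -98.5] before rot [-153.4  296.6  -98.2]
```

```bash
python3 -m handwheel '{"delta_pos":[[0,0,-50],[0,0,-50],[0,0,0],[0,0,0],[0,0,0],[0,0,0],[0,0,0],[0,0,0]],"rotation":[[0,0,0],[0,0,-0.18],[0,0,-0.18],[0,0,-0.18],[0,0,-0.18],[0,0,-0.18],[0,0,-0.18],[0,0,-0.18]],"claw":[0.2,0.1,0,0,0,0,0,0]}'; python3 -m handwheel '{"delta_pos":[[-54,-13,0],[-54,-13,0],[-54,-13,0],[-54,-13,0],[-54,-13,0],[-54,-12,20],[0,0,10],[0,0,0]],"rotation":[[0,0,-0.068],[0,0,0],[0,0,0],[0,0,0],[0,0,0],[0,0,0],[0,0,0],[0,0,0]],"claw":[0,0,0,0,0,0,0,0]}';  python3 to.py 527 -303.6 6 80.8
python3 - <<'E'
from h import *
s=snap("side"); crop(s,"b1s.png",230,140,390,270,5,1.2);
s=snap("top"); crop(s,"b1.png",240,140,360,290,4)
c=s["color"];g=c.min(2)
for t in(100,):
  for (u,v) in((265,226),(335,226),(336,270),(264,270)):
    w=np.clip(g[v-5:v+6,u-5:u+6].astype(float)-110,0,None); V,U=np.mgrid[v-5:v+6,u-5:u+6]
    print((onz(s,((w*U).sum()/w.sum(),(w*V).sum()/w.sum()),.048)*1000).round(1))
print("ribs")
for b in blobs(s,g>120,(260,230,342,267),.033,60): print(np.round(b[:5],1),b[5])
print("bars")
for b in blobs(s,g>100,(270,153,345,193),.021,60): print(np.round(b[:5],1),b[5])
E
```

```text
time: 17.65
tool_pos: [0.6572, 0.0044, 0.1251]
ee_rot: [3.14, -0.001, 1.348]
wrist_force: [-0.1, 0.4, 0.4]
width: 0.0469
time: 18.65
tool_pos: [0.5255, -0.3008, 0.093]
ee_rot: [-3.141, -0.002, 1.41]
wrist_force: [0.3, 0.6, -0.0]
width: 0.047
t 18.65 pos [ 525.5 -300.8   93. ] yaw 80.8 w 47.0 F [ 0.3  0.6 -0. ]
rot [-0.    -0.002 -0.001] delta after rot [-2.6  2.  87. ] before rot [-2.8  2.  87. ]
[524.  118.1  48. ]
[528.  -65.5  48. ]
[413.6 -67.7  48. ]
[409.9 115.7  48. ]
ribs
[432.   25.3 184.8   7.8 -88.5] [300.23448276 262.48275862]
[504.4  25.1 184.6  10.7 -88.5] [300.         235.26388889]
bars
[655.4  39.4  85.   16.4 -85.5] [296.51136364 180.98863636]
[662.3 -46.9  66.6  16.2 -84.4] [326.875      179.39285714]
[711.4   7.2 163.6  16.4 -85.4] [307.63087248 161.94630872]
```

View pics/b1s.png

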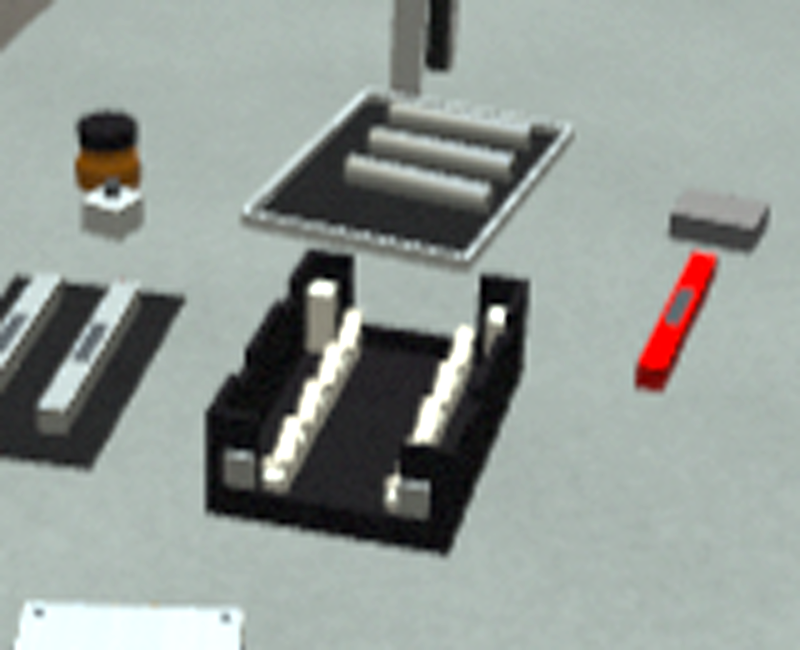

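View pics/b1.png

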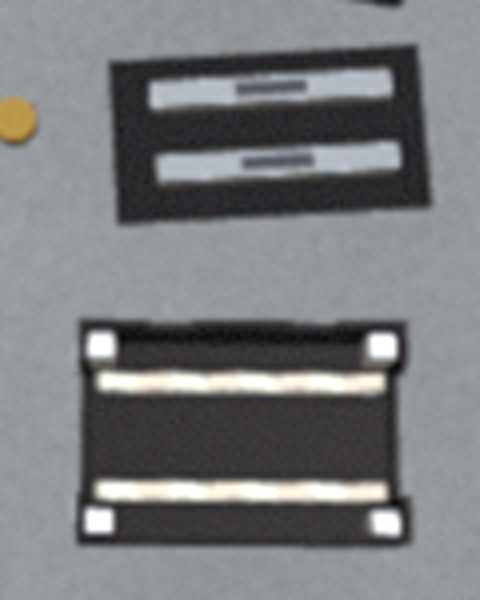

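```bash
python3 -m handwheel '{"delta_pos":[[-3,2,40],[0,0,30],[0,0,11],[0,0,5],[0,0,0],[0,0,0],[0,0,0],[0,0,0]],"rotation":[[0,0,0],[0,0,0],[0,0,0],[0,0,0],[0,0,0],[0,0,0],[0,0,0],[0,0,0]],"claw":[0,0,0,0,0.9,0.9,0.9,0.9]}'; python3 -m handwheel '{"delta_pos":[[0,0,0],[0,0,0],[0,0,-20],[0,0,-50],[0,0,-30],[0,0,0],[0,0,0],[0,0,0]],"rotation":[[0,0,0],[0,0,0],[0,0,0],[0,0,0],[0,0,0],[0,0,-0.1],[0,0,-0.087],[0,0,0]],"claw":[0.9,0.9,0.9,0.9,0.9,0.9,0.9,0.9]}';  python3 to.py 470.2 -43.8 110 91.4
python3 - <<'E'
from h import *
s=snap("side"); crop(s,"b2s.png",230,120,390,250,5,1.2);
E
```

```text
time: 19.75
tool_pos: [0.5279, -0.305, 0.0084]
ee_rot: [3.139, -0.0, 1.41]
wrist_force: [-0.2, 0.1, 2.4]
width: 0.0193
time: 20.75
tool_pos: [0.5269, -0.3047, 0.1076]
ee_rot: [3.141, -0.001, 1.596]
wrist_force: [0.7, -0.0, -2.0]
width: 0.0192
t 20.75 pos [ 526.9 -304.7  107.6] yaw 91.4 w 19.2 F [ 0.7 -0.  -2. ]
rot [ 0.001 -0.001  0.001] delta after rot [262.2 -50.4  -2.4] before rot [262.2 -50.2  -2.3]
```

View pics/b2s.png

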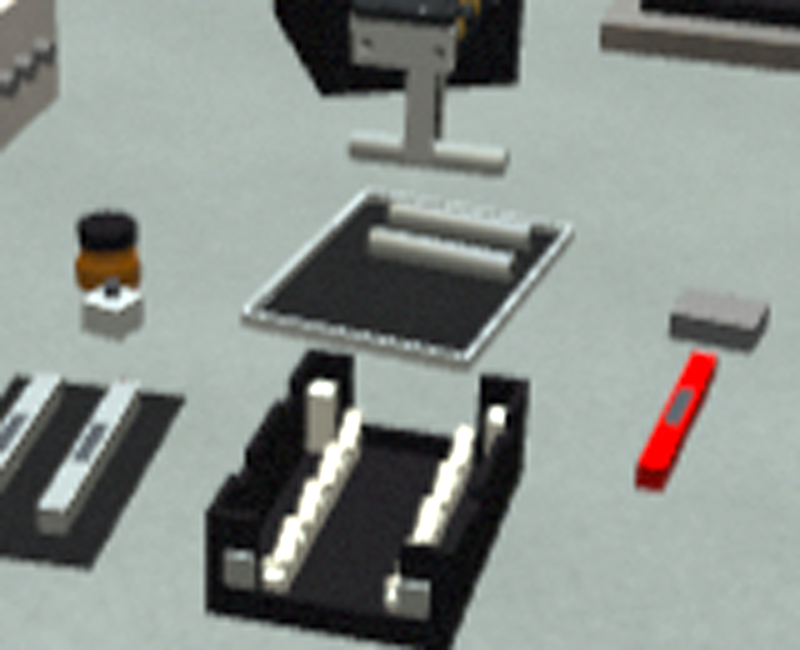

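```bash
python3 -m handwheel '{"delta_pos":[[50,-8,0],[50,-8,0],[50,-8,0],[51,-8,0],[51,-9,0],[51,-9,0],[50,-9,0],[0,0,0]],"rotation":[[0,0,0],[0,0,0],[0,0,0],[0,0,0],[0,0,0],[0,0,0],[0,0,0],[0,0,0]],"claw":[0.9,0.9,0.9,0.9,0.9,0.9,0.9,0.9]}';   python3 to.py 467.9 48.2 40 91.4
python3 - <<'E'
from h import *
s=snap("side"); crop(s,"b3s.png",230,120,390,250,5,1.2);
E
```

```text
time: 21.8
tool_pos: [0.458, 0.0493, 0.1077]
ee_rot: [3.141, -0.001, 1.601]
wrist_force: [0.2, -1.4, -1.8]
width: 0.0194
t 21.8 pos [458.   49.3 107.7] yaw 91.7 w 19.4 F [ 0.2 -1.4 -1.8]
rot [ 0.001 -0.001  0.006] delta after rot [-1.4  9.9 67.7] before rot [-1.5  9.8 67.7]
```

View pics/b3s.png

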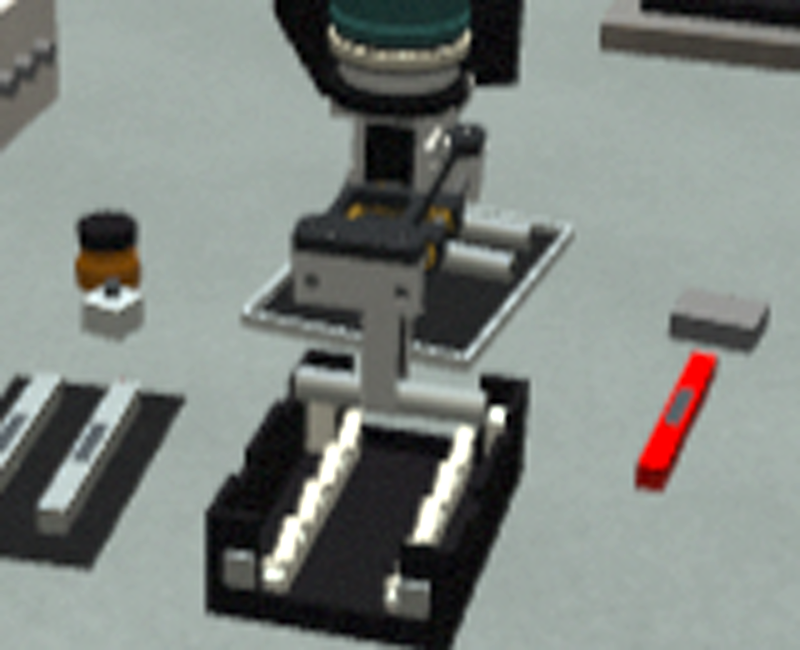

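```bash
python3 -m handwheel '{"delta_pos":[[-1.5,10,0],[0,0,0],[0,0,25],[0,0,25],[0,0,15],[0,0,8],[0,0,3],[0,0,0]],"rotation":[[0,0,0.005],[0,0,0],[0,0,0],[0,0,0],[0,0,0],[0,0,0],[0,0,0],[0,0,0]],"claw":[0.9,0.9,0.9,0.9,0.9,0.9,0.9,0.9]}';   python3 to.py 467.9 48.2 28 91.4
python3 - <<'E'
from h import *
s=snap("side"); crop(s,"b4s.png",250,140,370,240,6,1.4);
E
```

```text
time: 22.85
tool_pos: [0.4696, 0.0453, 0.0321]
ee_rot: [3.14, -0.001, 1.592]
wrist_force: [0.4, -0.2, -1.8]
width: 0.0191
t 22.85 pos [469.6  45.3  32.1] yaw 91.2 w 19.1 F [ 0.4 -0.2 -1.8]
rot [ 0.002 -0.001 -0.003] delta after rot [ 2.9 -1.6  4.1] before rot [ 2.9 -1.7  4.1]
```

View pics/b4s.png

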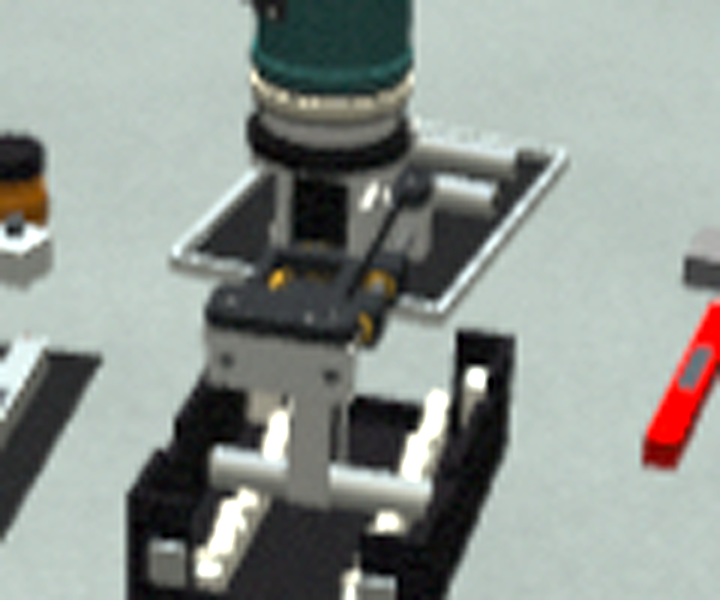

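```bash
python3 -m handwheel '{"delta_pos":[[2.5,-1,0],[0,0,2],[0,0,2],[0,0,0],[0,0,0],[0,0,0],[0,0,0],[0,0,-20]],"rotation":[[0,0,0],[0,0,0],[0,0,0],[0,0,0],[0,0,0],[0,0,0],[0,0,0],[0,0,0]],"claw":[0.9,0.9,0.9,0.9,0.7,0.5,0.4,0.4]}';   python3 to.py 524.2 -357.4 110 83.3
```

```text
time: 23.9
tool_pos: [0.4663, 0.0478, 0.0456]
ee_rot: [-3.138, -0.001, 1.592]
wrist_force: [0.1, 1.0, -0.2]
width: 0.0281
t 23.9 pos [466.3  47.8  45.6] yaw 91.2 w 28.1 F [ 0.1  1.  -0.2]
rot [-0.004 -0.     0.138] delta after rot [-395.6  104.8  -64.4] before rot [-406.3   49.1  -64.9]
```

```bash
python3 -m handwheel '{"delta_pos":[[0,0,-40],[0,0,-25],[-58,7,0],[-58,7,0],[-58,7,0],[-58,7,0],[-58,7,0],[-58,7,0]],"rotation":[[0,0,0],[0,0,0],[0,0,0],[0,0,0],[0,0,0],[0,0,0],[0,0,0],[0,0,0]],"claw":[0.4,0.4,0.2,0.1,0,0,0,0]}';   python3 -m handwheel '{"delta_pos":[[-58,7,0],[0,0,30],[0,0,10],[0,0,0],[0,0,0],[0,0,0],[0,0,0],[0,0,0]],"rotation":[[0,0,0.138],[0,0,0],[0,0,0],[0,0,0],[0,0,0],[0,0,0],[0,0,0],[0,0,0]],"claw":[0,0,0,0,0,0,0,0]}'; python3 to.py 524.2 -357.4 7 83.3
python3 - <<'E'
from h import *
s=snap("side"); crop(s,"b5s.png",230,120,390,250,5,1.2);
s=snap("top");g=s["color"].min(2)
crop(s,"b5.png",240,180,360,290,6)
for b in blobs(s,g>70,(255,225,345,270),.0335,60): print(np.round(b[:5],1),b[5])
E
```

```text
time: 24.9
tool_pos: [0.5173, -0.3012, 0.1118]
ee_rot: [3.141, -0.001, 1.592]
wrist_force: [0.4, 0.7, -0.9]
width: 0.0468
time: 25.9
tool_pos: [0.5258, -0.357, 0.0728]
ee_rot: [3.14, -0.0, 1.454]
wrist_force: [0.4, 0.1, -0.2]
width: 0.047
t 25.9 pos [ 525.8 -357.    72.8] yaw 83.3 w 47.0 F [ 0.4  0.1 -0.2]
rot [ 0.002 -0.     0.   ] delta after rot [-0.6 -1.5 65.8] before rot [-0.6 -1.6 65.8]
[468.4  25.3 189.8 108.1  89.9] [298.72647059 248.94411765]
[ 4.761e+02 -8.400e+01  1.158e+02  1.310e+01 -3.000e-01] [342.34408602 247.10752688]
[470.2 137.4 116.   10.6   2. ] [256.91578947 246.76842105]
```

View pics/b5s.png

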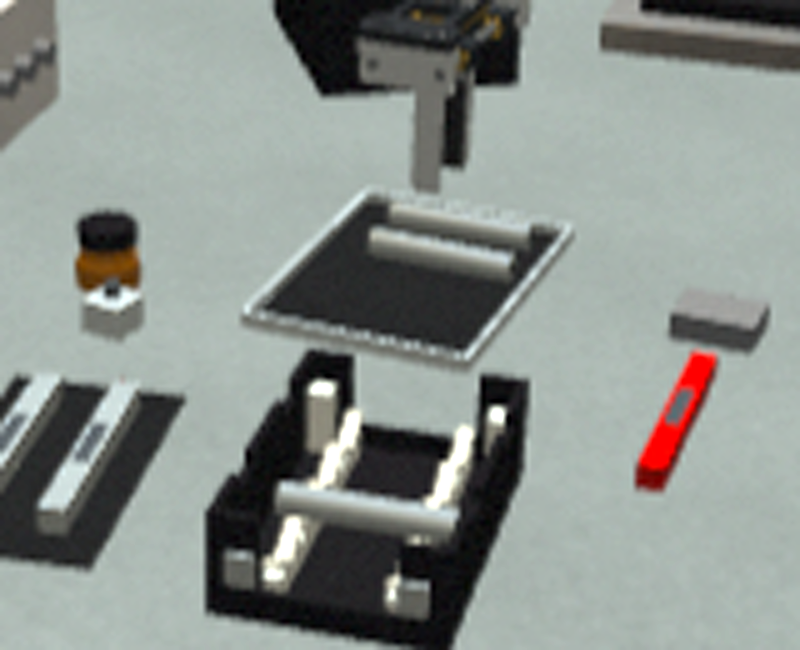

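View pics/b5.png

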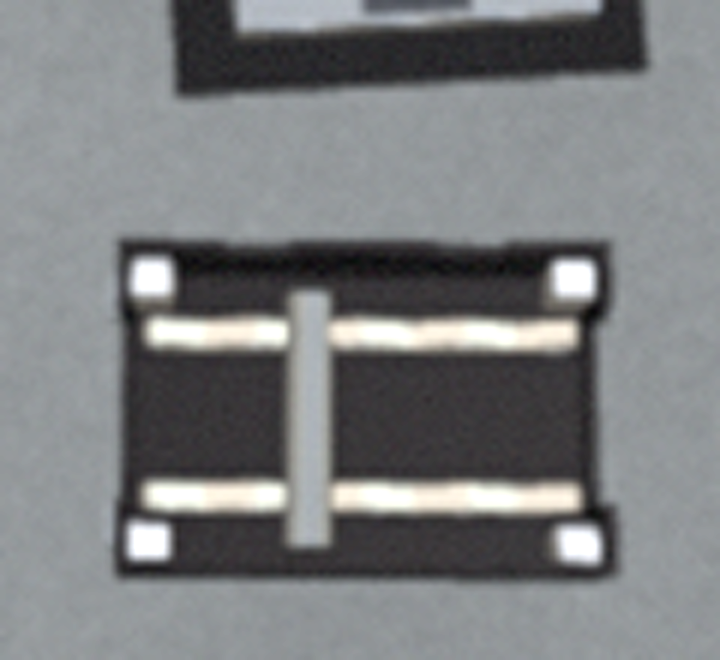

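The first post sits in groove2 (crop (308,420)). Next is the second post.

```bash
python3 -m handwheel '{"delta_pos":[[-0.5,-1.5,40],[0,0,15],[0,0,10],[0,0,0],[0,0,0],[0,0,0],[0,0,0],[0,0,0]],"rotation":[[0,0,0],[0,0,0],[0,0,0],[0,0,0],[0,0,0],[0,0,0],[0,0,0],[0,0,0]],"claw":[0,0,0,0,0.9,0.9,0.9,0.9]}'; python3 -m handwheel '{"delta_pos":[[0,0,0],[0,0,-20],[0,0,-50],[0,0,-30],[0,0,0],[0,0,0],[0,0,0],[0,0,0]],"rotation":[[0,0,0],[0,0,0],[0,0,0],[0,0,0],[0,0,-0.14],[0,0,0],[0,0,0],[0,0,0]],"claw":[0.9,0.9,0.9,0.9,0.9,0.9,0.9,0.9]}';  python3 to.py 469.1 2.2 107 91.4
python3 - <<'E'
from h import *
s=snap("side"); crop(s,"b6s.png",230,120,390,250,5,1.2);
E
```

```text
time: 27.0
tool_pos: [0.5245, -0.3575, 0.0081]
ee_rot: [3.14, -0.0, 1.454]
wrist_force: [-0.6, 0.6, 1.0]
width: 0.0197
time: 28.0
tool_pos: [0.5237, -0.3571, 0.1066]
ee_rot: [-3.141, -0.002, 1.593]
wrist_force: [-0.3, 0.3, -0.9]
width: 0.0195
t 28.0 pos [ 523.7 -357.1  106.6] yaw 91.3 w 19.5 F [-0.3  0.3 -0.9]
rot [-0.    -0.002 -0.002] delta after rot [360.5 -45.8  -0.4] before rot [ 3.604e+02 -4.660e+01  2.000e-01]
```

View pics/b6s.png

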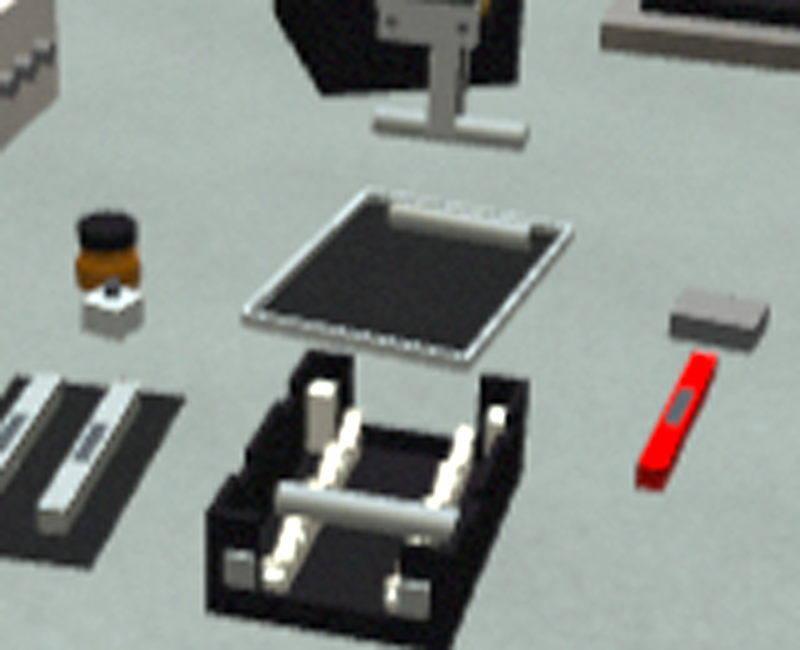

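```bash
python3 -m handwheel '{"delta_pos":[[51,-6,0],[51,-6,0],[51,-6,0],[51,-7,0],[52,-7,0],[52,-7,0],[52,-7,0],[0,0,0]],"rotation":[[0,0,0],[0,0,0],[0,0,0],[0,0,0],[0,0,0],[0,0,0],[0,0,0],[0,0,0]],"claw":[0.9,0.9,0.9,0.9,0.9,0.9,0.9,0.9]}';   python3 to.py 469.1 2.2 34 91.4
```

```text
time: 29.05
tool_pos: [0.4689, 0.0044, 0.1075]
ee_rot: [3.141, -0.001, 1.599]
wrist_force: [0.5, -0.5, 0.0]
width: 0.019
t 29.05 pos [468.9   4.4 107.5] yaw 91.6 w 19.0 F [ 0.5 -0.5  0. ]
rot [ 0.001 -0.001  0.004] delta after rot [-2.2  0.2 73.5] before rot [-2.3  0.1 73.5]
```

```bash
python3 -m handwheel '{"delta_pos":[[0,0,0],[0,0,25],[0,0,25],[0,0,15],[0,0,8],[0,0,0],[0,0,0],[0,0,0]],"rotation":[[0,0,0],[0,0,0],[0,0,0],[0,0,0],[0,0,0],[0,0,0],[0,0,0],[0,0,0]],"claw":[0.9,0.9,0.9,0.9,0.9,0.9,0.9,0.9]}';   python3 to.py 469.1 2.2 28 91.4
python3 - <<'E'
from h import *
s=snap("side"); crop(s,"b7s.png",250,140,370,240,6,1.4);
E
```

```text
time: 30.05
tool_pos: [0.4705, 0.0015, 0.0354]
ee_rot: [3.139, -0.0, 1.594]
wrist_force: [-0.1, 0.7, -1.5]
width: 0.0191
t 30.05 pos [470.5   1.5  35.4] yaw 91.3 w 19.1 F [-0.1  0.7 -1.5]
rot [ 0.003 -0.    -0.001] delta after rot [ 0.8 -1.4  7.4] before rot [ 0.8 -1.4  7.4]
```

View pics/b7s.png

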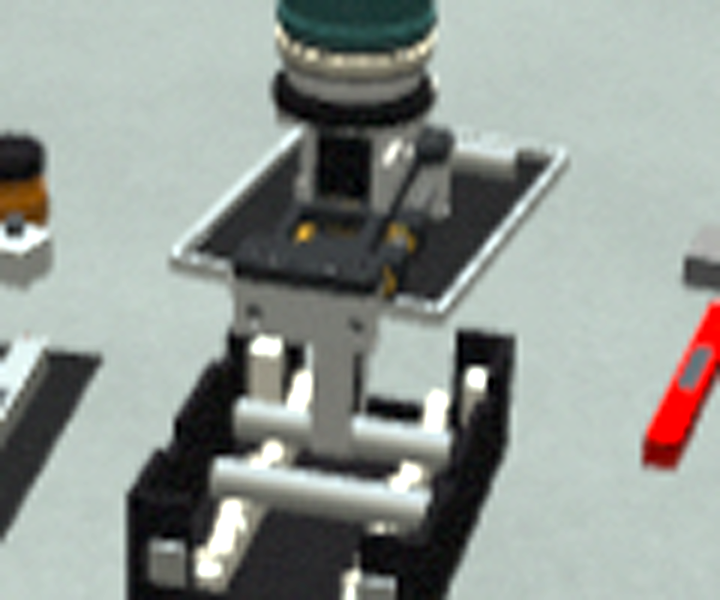

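```bash
python3 -m handwheel '{"delta_pos":[[0.5,-1,3],[0,0,3],[0,0,1.5],[0,0,0],[0,0,0],[0,0,0],[0,0,0],[0,0,-20]],"rotation":[[0,0,0],[0,0,0],[0,0,0],[0,0,0],[0,0,0],[0,0,0],[0,0,0],[0,0,0]],"claw":[0.9,0.9,0.9,0.9,0.7,0.5,0.4,0.4]}';   python3 to.py 523.2 -414.4 110 86.4
```

```text
time: 31.1
tool_pos: [0.4671, 0.0021, 0.0452]
ee_rot: [-3.138, -0.001, 1.594]
wrist_force: [-0.9, 1.0, 0.2]
width: 0.028
t 31.1 pos [467.1   2.1  45.2] yaw 91.3 w 28.0 F [-0.9  1.   0.2]
rot [-0.004 -0.001  0.086] delta after rot [-412.2   82.2  -64.8] before rot [-417.6   46.3  -65.4]
```

```bash
python3 - <<'E'
from h import *
im=cv2.imread("pics/top0.png")[:,:,::-1]; s=snap("top"); g=im.min(2)
print([int(x) for x in g[233,455:485]])
for u in(456,460,468,470,472,475,478): print(u,(onz(s,(u,233),.014)*1000).round(1)[:2],(onz(s,(u,233),.004)*1000).round(1)[:2],(onz(s,(u,233),.012)*1000).round(1)[:2])
s=snap("top","t5.png"); crop(s,"t5c.png",430,190,490,270,8)
E
```

```text
[28, 27, 25, 26, 41, 63, 78, 97, 108, 110, 112, 113, 97, 53, 23, 26, 29, 24, 33, 52, 84, 110, 121, 101, 88, 90, 90, 93, 93, 93]
456 [ 523.2 -393.2] [ 524.9 -397.5] [ 523.6 -394. ]
460 [ 523.5 -403.8] [ 525.1 -408.3] [ 523.8 -404.7]
468 [ 524.  -425.1] [ 525.7 -429.8] [ 524.4 -426.1]
470 [ 524.2 -430.5] [ 525.8 -435.2] [ 524.5 -431.4]
472 [ 524.3 -435.8] [ 526.  -440.6] [ 524.6 -436.7]
475 [ 524.5 -443.8] [ 526.2 -448.6] [ 524.8 -444.7]
478 [ 524.7 -451.8] [ 526.4 -456.7] [ 525.  -452.8]
```

View pics/t5c.png

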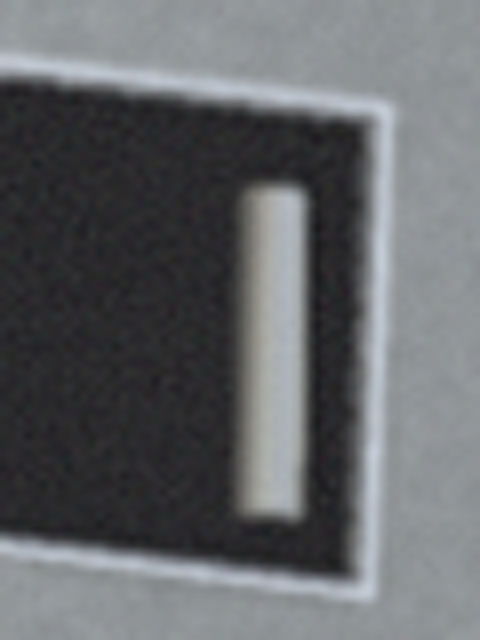

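```bash
python3 -m handwheel '{"delta_pos":[[0,0,-40],[0,0,-25],[-57,6,0],[-57,6,0],[-57,6,0],[-57,7,0],[-57,7,0],[-57,7,0]],"rotation":[[0,0,0],[0,0,0],[0,0,0],[0,0,0],[0,0,0],[0,0,0],[0,0,0],[0,0,0]],"claw":[0.4,0.4,0.2,0.15,0.15,0.15,0.15,0.15]}';   python3 -m handwheel '{"delta_pos":[[-57,7,0],[-8,0,0],[0,0,30],[0,0,25],[0,0,0],[0,0,0],[0,0,0],[0,0,0]],"rotation":[[0,0,0.086],[0,0,0],[0,0,0],[0,0,0],[0,0,0],[0,0,0],[0,0,0],[0,0,0]],"claw":[0.15,0.15,0.15,0.15,0.15,0.15,0.15,0.15]}'; python3 to.py 523.2 -407 30 86.4
python3 - <<'E'
from h import *
s=snap("side"); crop(s,"b8s.png",250,100,390,210,5,1.2);
s=snap("top"); crop(s,"b8.png",240,180,360,290,6)
E
```

```text
time: 32.2
tool_pos: [0.5156, -0.3409, 0.1108]
ee_rot: [3.141, -0.001, 1.594]
wrist_force: [0.5, 0.3, -0.2]
width: 0.0399
time: 33.2
tool_pos: [0.5241, -0.4042, 0.0582]
ee_rot: [3.139, 0.001, 1.508]
wrist_force: [1.0, 0.3, -0.1]
width: 0.0396
t 33.2 pos [ 524.1 -404.2   58.2] yaw 86.4 w 39.6 F [ 1.   0.3 -0.1]
rot [0.003 0.001 0.   ] delta after rot [-2.9 -0.7 28.2] before rot [-2.8 -0.8 28.2]
```

View pics/b8s.png

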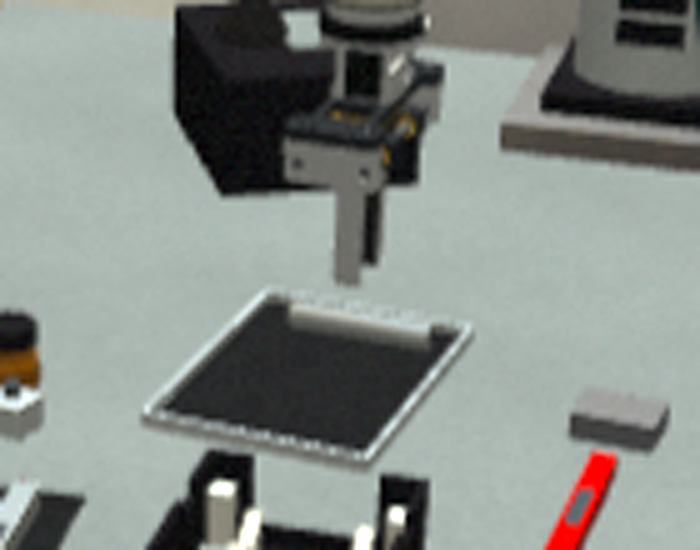

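View pics/b8.png

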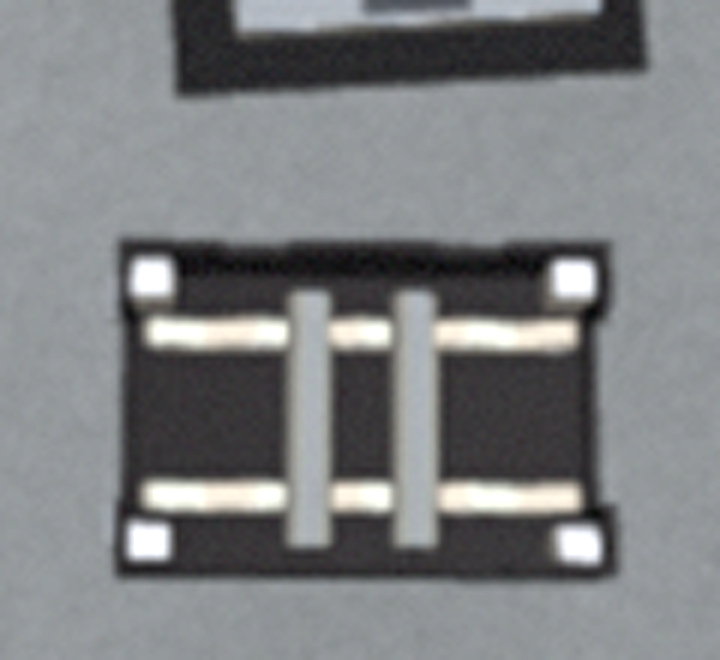

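```bash
python3 -m handwheel '{"delta_pos":[[-3,-1,0],[0,0,20],[0,0,15],[0,0,0],[0,0,5],[0,0,5],[0,0,4],[0,0,0]],"rotation":[[0,0,0],[0,0,0],[0,0,0],[0,0,0],[0,0,0],[0,0,0],[0,0,0],[0,0,0]],"claw":[0.15,0.15,0.15,0.15,0.15,0.15,0.15,0.15]}'; python3 to.py 523.2 -407 8 86.4
python3 - <<'E'
from h import *
s=snap("side"); crop(s,"b9s.png",265,120,365,200,8,1.3);
E
```

```text
time: 34.3
tool_pos: [0.5222, -0.4065, 0.0074]
ee_rot: [3.141, -0.001, 1.508]
wrist_force: [-0.7, -0.7, 0.2]
width: 0.0399
t 34.3 pos [ 522.2 -406.5    7.4] yaw 86.4 w 39.9 F [-0.7 -0.7  0.2]
rot [ 0.    -0.001  0.   ] delta after rot [-0.4  1.1 -0.6] before rot [-0.4  1.1 -0.6]
```

View pics/b9s.png

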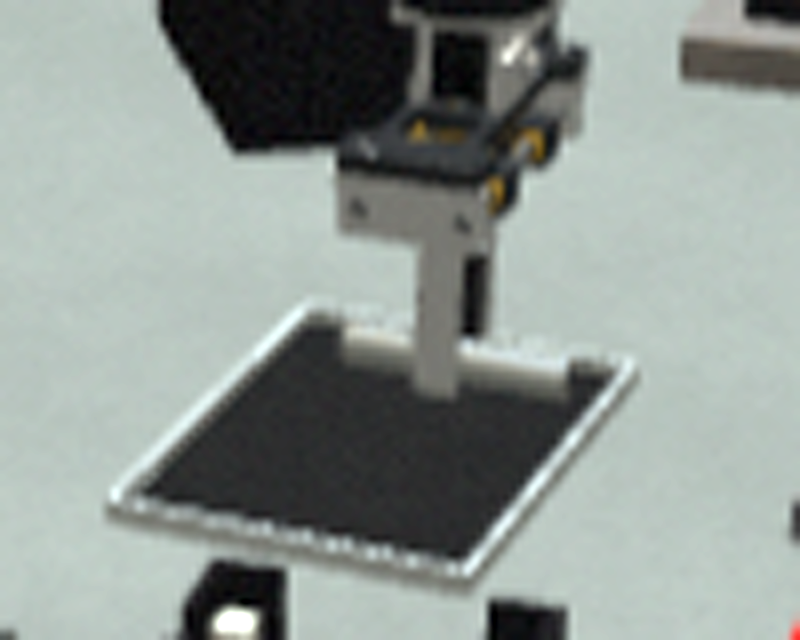

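No contact force, and the fingers are on either side of the post. I'll close and lift.

```bash
python3 -m handwheel '{"delta_pos":[[0,0,0],[0,0,0],[0,0,0],[0,0,0],[0,0,0],[0,0,-20],[0,0,-50],[0,0,-30]],"rotation":[[0,0,0],[0,0,0],[0,0,0],[0,0,0],[0,0,0],[0,0,0],[0,0,0],[0,0,-0.087]],"claw":[0.9,0.9,0.9,0.9,0.9,0.9,0.9,0.9]}';  python3 to.py 470.2 -43.8 107 91.4
python3 - <<'E'
from h import *
s=snap("side"); crop(s,"b10s.png",230,100,390,230,5,1.2);
E
```

```text
time: 35.35
tool_pos: [0.523, -0.4074, 0.1117]
ee_rot: [3.138, 0.002, 1.598]
wrist_force: [0.1, -0.3, -1.4]
width: 0.0189
t 35.35 pos [ 523.  -407.4  111.7] yaw 91.5 w 18.9 F [ 0.1 -0.3 -1.4]
rot [0.004 0.002 0.002] delta after rot [364.8 -43.9   4.7] before rot [364.9 -43.1   3.8]
```

View pics/b10s.png

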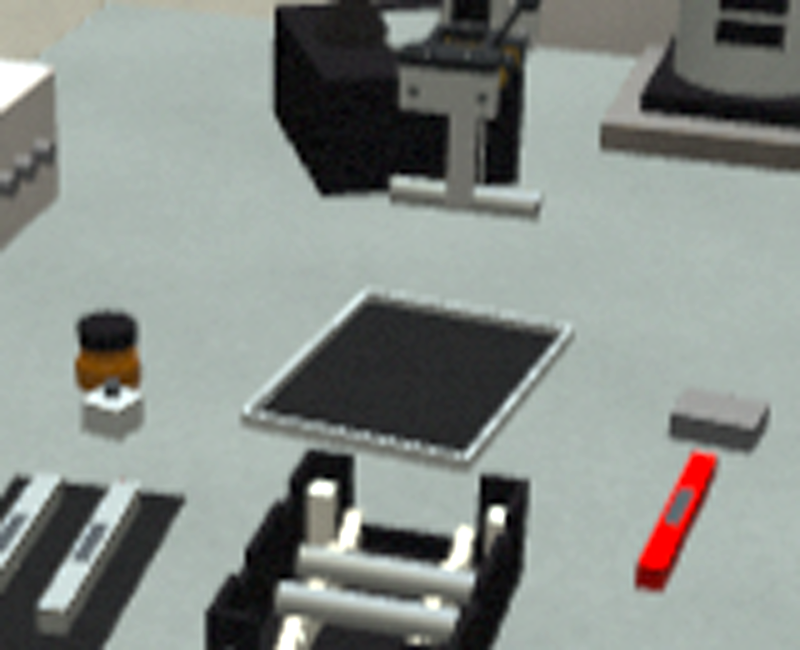

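```bash
python3 -m handwheel '{"delta_pos":[[52,-6,0],[52,-6,0],[52,-6,0],[52,-6,0],[52,-6,0],[52,-7,0],[52,-7,0],[0,0,0]],"rotation":[[0,0,0],[0,0,0],[0,0,0],[0,0,0],[0,0,0],[0,0,0],[0,0,0],[0,0,0]],"claw":[0.9,0.9,0.9,0.9,0.9,0.9,0.9,0.9]}';   python3 -m handwheel '{"delta_pos":[[0,0,0],[0,0,25],[0,0,25],[0,0,15],[0,0,8],[0,0,0],[0,0,0],[0,0,0]],"rotation":[[0,0,0],[0,0,0],[0,0,0],[0,0,0],[0,0,0],[0,0,0],[0,0,0],[0,0,0]],"claw":[0.9,0.9,0.9,0.9,0.9,0.9,0.9,0.9]}'; python3 to.py 470.2 -43.8 28 91.4
python3 - <<'E'
from h import *
s=snap("side"); crop(s,"b11s.png",250,140,370,240,6,1.4);
E
```

```text
time: 36.4
tool_pos: [0.4685, -0.0409, 0.108]
ee_rot: [3.141, -0.002, 1.599]
wrist_force: [0.4, -0.5, -1.5]
width: 0.0193
time: 37.4
tool_pos: [0.4702, -0.0441, 0.0359]
ee_rot: [3.139, -0.0, 1.595]
wrist_force: [0.4, 0.6, -1.3]
width: 0.0196
t 37.4 pos [470.2 -44.1  35.9] yaw 91.4 w 19.6 F [ 0.4  0.6 -1.3]
rot [ 0.003 -0.    -0.   ] delta after rot [0.3 0.  7.9] before rot [ 0.3 -0.   7.9]
```

View pics/b11s.png

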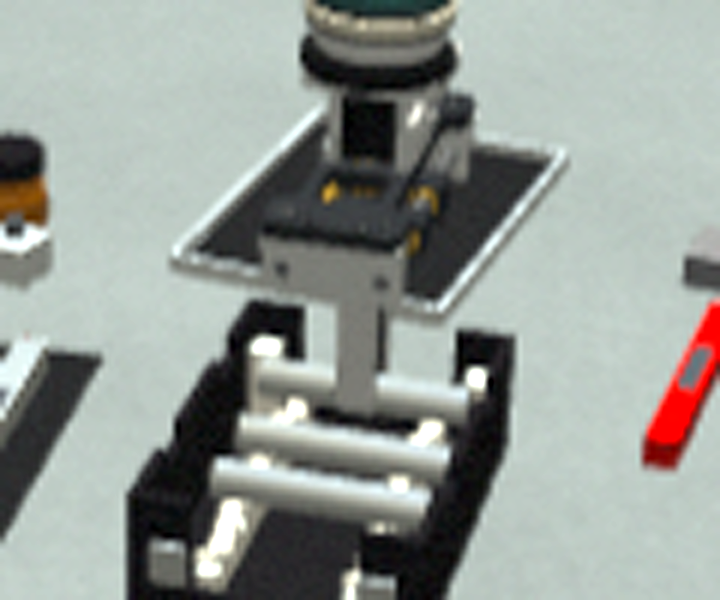

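```bash
python3 -m handwheel '{"delta_pos":[[0,0,3],[0,0,3],[0,0,2],[0,0,0],[0,0,0],[0,0,0],[0,0,0],[0,0,-20]],"rotation":[[0,0,0],[0,0,0],[0,0,0],[0,0,0],[0,0,0],[0,0,0],[0,0,0],[0,0,0]],"claw":[0.9,0.9,0.9,0.9,0.7,0.5,0.4,0.4]}'; python3 -m handwheel '{"delta_pos":[[0,0,-40],[0,0,-40],[0,-50,0],[0,-50,0],[0,0,0],[0,0,0],[0,0,0],[0,0,0]],"rotation":[[0,0,0],[0,0,0],[0,0,0],[0,0,0],[0,0,0],[0,0,0],[0,0,0],[0,0,0]],"claw":[0.4,0.4,0.2,0.2,0.2,0.2,0.2,0.2]}'
python3 - <<'E'
from h import *
s=snap("side"); crop(s,"b12s.png",200,140,360,300,4,1.2);
s=snap("top","t12.png"); crop(s,"b12.png",140,180,360,290,3.6 and 3)
g=s["color"].min(2)
for b in blobs(s,(g>120),(140,190,240,270),.006,300): print(np.round(b[:5],1),b[5])
# handle: dark blob inside plate, top at .040
for b in blobs(s,(g<75),(165,205,215,255),.040,30): print("handle",np.round(b[:5],1),b[5])
E
python3 to.py 517 327 150 105.6
```

```text
time: 38.45
tool_pos: [0.4679, -0.0437, 0.0452]
ee_rot: [-3.138, -0.002, 1.595]
wrist_force: [-0.2, 0.5, 0.1]
width: 0.0284
time: 39.45
tool_pos: [0.3702, -0.0464, 0.1268]
ee_rot: [3.141, -0.001, 1.595]
wrist_force: [0.5, -0.1, 0.8]
width: 0.0376
[516.6 326.8 186.7 117.6 -74.1] [188.17924528 229.44811321]
handle [514.6 323.9  46.3  16.5  15. ] [186.76923077 227.79487179]
t 39.55 pos [369.9 -46.4 126.7] yaw 91.4 w 37.2 F [-0.1  1.2 -0.3]
rot [ 0.001 -0.001 -0.248] delta after rot [320.1 242.1 -23.3] before rot [369.7 156.2 -22.9]
```

View pics/b12.png

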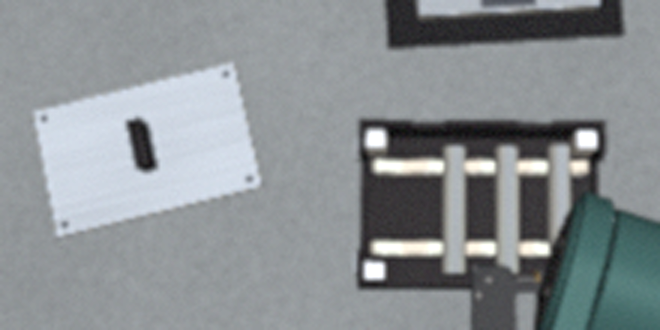

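View pics/b12s.png

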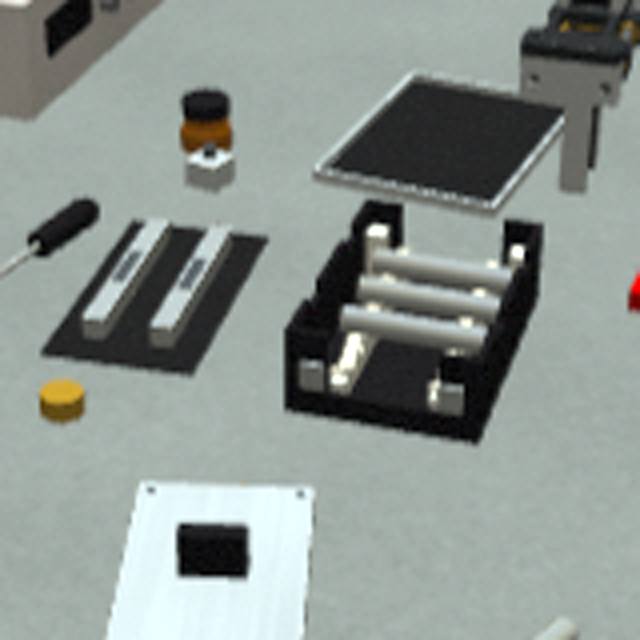

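```bash
python3 -m handwheel '{"delta_pos":[[0,0,-20],[46,34,0],[46,34,0],[46,34,0],[46,35,0],[46,35,0],[45,35,0],[45,35,0]],"rotation":[[0,0,-0.125],[0,0,-0.125],[0,0,0],[0,0,0],[0,0,0],[0,0,0],[0,0,0],[0,0,0]],"claw":[0.2,0.2,0.2,0.2,0.1,0.1,0.1,0.1]}'; python3 -m handwheel '{"delta_pos":[[0,0,30],[0,0,30],[0,0,20],[0,0,0],[0,0,0],[0,0,0],[0,0,0],[0,0,0]],"rotation":[[0,0,0],[0,0,0],[0,0,0],[0,0,0],[0,0,0],[0,0,0],[0,0,0],[0,0,0]],"claw":[0.1,0.1,0.1,0.1,0.1,0.1,0.1,0.1]}'; python3 to.py 516.6 326.8 13 105.7
python3 - <<'E'
from h import *
s=snap("side"); crop(s,"d1s.png",180,180,340,310,5,1.1); print(proj(s,[.5166,.3268,.04]))
E
```

```text
time: 40.55
tool_pos: [0.523, 0.3263, 0.1467]
ee_rot: [3.141, 0.0, 1.845]
wrist_force: [0.5, -0.8, 1.0]
width: 0.0424
time: 41.55
tool_pos: [0.5226, 0.3244, 0.0679]
ee_rot: [3.139, -0.001, 1.845]
wrist_force: [0.7, 0.1, -0.4]
width: 0.0426
t 41.55 pos [522.6 324.4  67.9] yaw 105.7 w 42.6 F [ 0.7  0.1 -0.4]
rot [ 0.002 -0.001  0.   ] delta after rot [ 4.  -5.1 54.9] before rot [ 3.9 -5.2 54.9]
[252.55132046 271.30272886]
```

View pics/d1s.png

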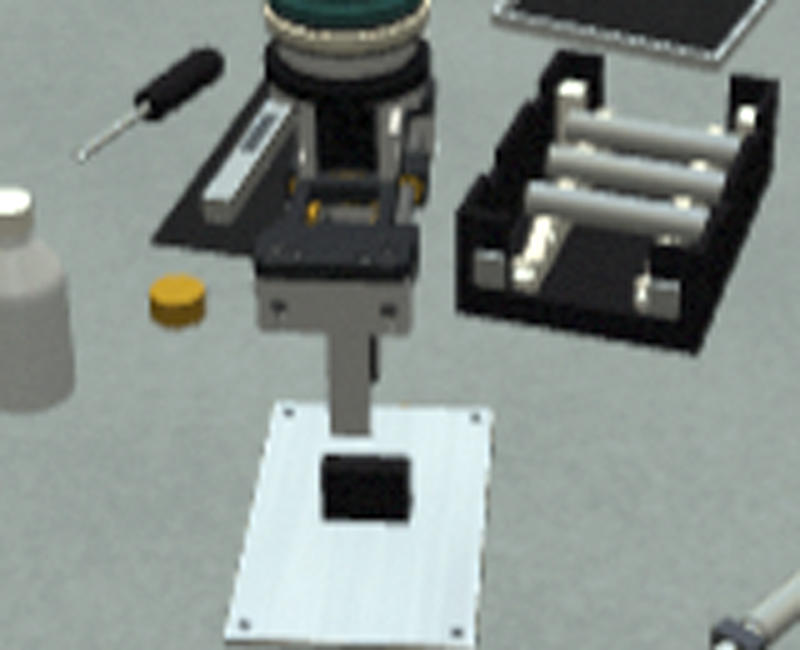

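```bash
python3 -m handwheel '{"delta_pos":[[4,-5,10],[0,0,30],[0,0,14],[0,0,0],[0,0,0],[0,0,0],[0,0,0],[0,0,0]],"rotation":[[0,0,0],[0,0,0],[0,0,0],[0,0,0],[0,0,0],[0,0,0],[0,0,0],[0,0,0]],"claw":[0.1,0.1,0.1,0.1,0.95,0.95,0.95,0.95]}'; python3 to.py 468.5 25.2 13 91.4
```

```text
time: 42.6
tool_pos: [0.517, 0.3276, 0.0143]
ee_rot: [3.139, -0.002, 1.845]
wrist_force: [0.4, 2.0, 2.3]
width: 0.0139
t 42.6 pos [517.  327.6  14.3] yaw 105.7 w 13.9 F [0.4 2.  2.3]
rot [ 0.003 -0.002  0.25 ] delta after rot [-301.1  -55.8    1.3] before rot [-278.  -128.5    0.4]
```

```bash
python3 -m handwheel '{"delta_pos":[[0,0,0],[0,0,-15],[0,0,-30],[0,0,-30],[0,0,-25],[0,0,0],[0,0,0],[0,0,0]],"rotation":[[0,0,0],[0,0,0],[0,0,0],[0,0,0],[0,0,0],[0,0,0.125],[0,0,0.125],[0,0,0]],"claw":[0.95,0.95,0.95,0.95,0.95,0.95,0.95,0.95]}'; python3 to.py 468.5 25.2 113 91.4
python3 - <<'E'
from h import *
s=snap("side"); crop(s,"d2s.png",180,160,340,290,5,1.1)
E
```

```text
time: 43.6
tool_pos: [0.5159, 0.326, 0.1127]
ee_rot: [-3.141, 0.001, 1.596]
wrist_force: [-0.4, -0.5, -3.7]
width: 0.014
t 43.6 pos [515.9 326.  112.7] yaw 91.5 w 14.0 F [-0.4 -0.5 -3.7]
rot [-0.001  0.001  0.001] delta after rot [-299.5  -54.7   -0.3] before rot [-299.5  -55.    -0. ]
```

View pics/d2s.png

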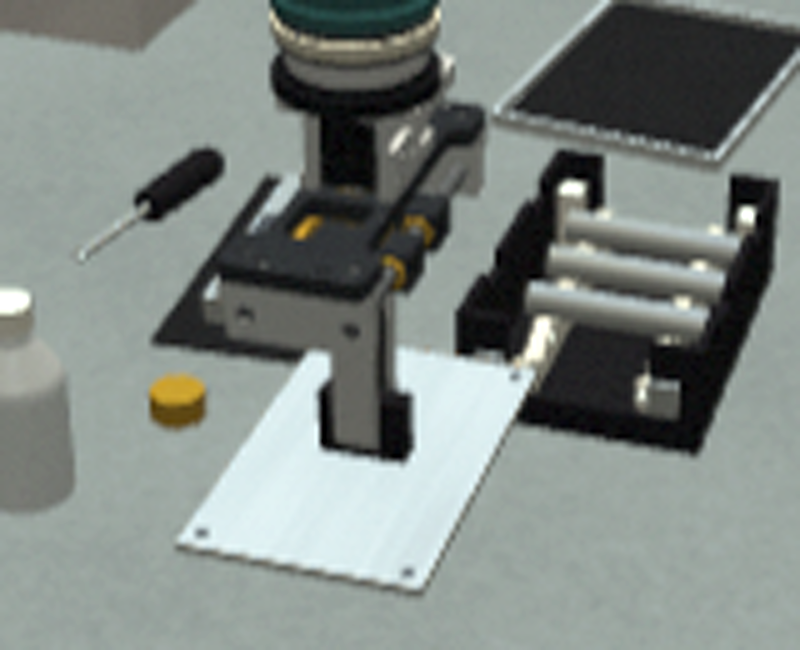

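```bash
python3 -m handwheel '{"delta_pos":[[-30,-6,-5],[-45,-8,0],[-45,-8,0],[-45,-8,0],[-45,-8,0],[-45,-8,0],[-30,-6,0],[-14,-3,0]],"rotation":[[0,0,0],[0,0,0],[0,0,0],[0,0,0],[0,0,0],[0,0,0],[0,0,0],[0,0,0]],"claw":[0.95,0.95,0.95,0.95,0.95,0.95,0.95,0.95]}'; python3 -m handwheel '{"delta_pos":[[0,0,0],[0,0,10],[0,0,0],[0,0,0],[0,0,0],[0,0,0],[0,0,0],[0,0,0]],"rotation":[[0,0,0],[0,0,0],[0,0,0],[0,0,0],[0,0,0],[0,0,0],[0,0,0],[0,0,0]],"claw":[0.95,0.95,0.95,0.95,0.95,0.95,0.95,0.95]}'; python3 to.py 468.9 26 63 91.4
python3 - <<'E'
from h import *
s=snap("side"); crop(s,"d3s.png",240,150,370,250,6,1.1)
s=snap("top"); crop(s,"d3.png",240,200,360,290,6)
E
```

```text
time: 44.65
tool_pos: [0.4681, 0.0251, 0.118]
ee_rot: [3.141, -0.0, 1.594]
wrist_force: [0.6, -0.5, -3.1]
width: 0.0141
time: 45.65
tool_pos: [0.4687, 0.0264, 0.1081]
ee_rot: [3.14, -0.001, 1.595]
wrist_force: [0.1, -0.4, -4.2]
width: 0.0139
t 45.65 pos [468.7  26.4 108.1] yaw 91.4 w 13.9 F [ 0.1 -0.4 -4.2]
rot [ 0.001 -0.001 -0.   ] delta after rot [-0.4  0.2 45.1] before rot [-0.4  0.1 45.1]
```

View pics/d3s.png

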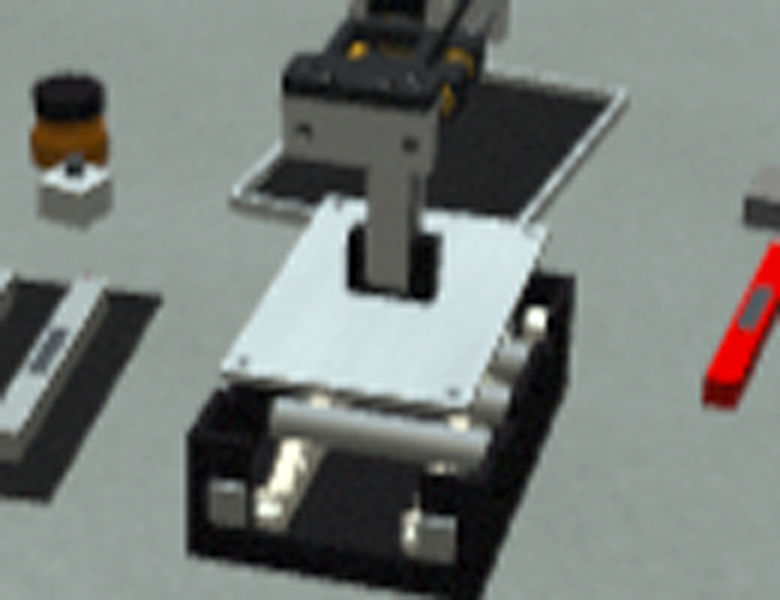

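View pics/d3.png

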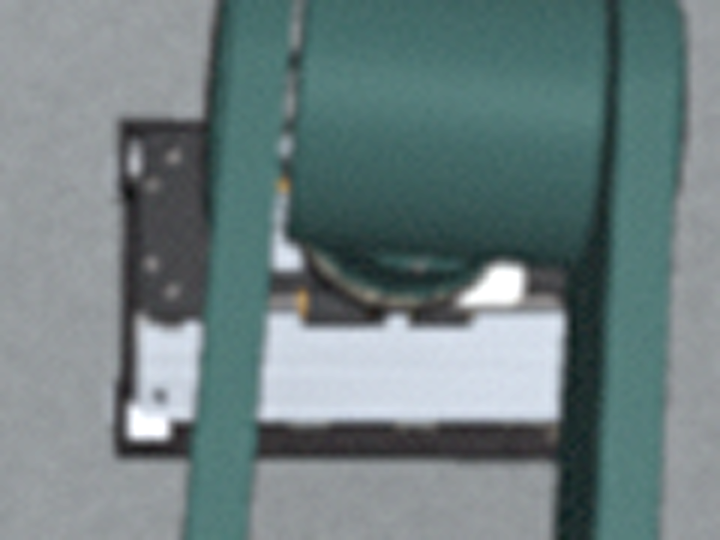

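```bash
python3 - <<'E'
from h import *
s=snap("top")
for uv in((262.2,258),(263,265),(275,270.4),(320,270.4),(327,262)): print(uv,(onz(s,uv,.0998)*1000).round(1))
s2=snap("side")
for z in (.0998,):
  for uv in ((240+222/6,150+375/6),(240+465/6,150+402/6),(240+548/6,150+228/6)): print((onz(s2,uv,z)*1000).round(1))
E
```

```text
(262.2, 258) [435.2 119.8  99.8]
(263, 265) [418.2 117.3  99.8]
(275, 270.4) [405.9  87.7  99.8]
(320, 270.4) [408.8 -21.5  99.8]
(327, 262) [429.6 -38.5  99.8]
[518.7 129.3  99.8]
[406.9 116.9  99.8]
[409.4 -65.3  99.8]
```

```bash
python3 - <<'E'
from h import *
s=snap("side")
c,sn=np.cos(np.radians(1.4)),np.sin(np.radians(1.4))
im=s["color"].copy()
k=8;u0,v0=265,170
big=np.clip(cv2.resize(im[v0:v0+70,u0:u0+80],None,fx=k,fy=k,interpolation=cv2.INTER_CUBIC)[:,:,::-1]*1.1,0,255).astype(np.uint8).copy()
for a,b in((59,94),(59,-94),(-59,-94),(-59,94)):
    p=[.4685+(a*c-b*sn)/1e3,.0252+(a*sn+b*c)/1e3,.0998]; uv=proj(s,p); print(a,b,uv.round(1))
    q=((uv-[u0,v0]+.5)*k).astype(int); cv2.circle(big,tuple(int(i) for i in q),4,(0,0,255),1)
cv2.imwrite("pics/d4.png",big)
E
```

```text
59 94 [275.8 210.6]
59 -94 [293.5 182. ]
-59 -94 [330.9 187.2]
-59 94 [317.3 217.1]
```

View pics/d4.png

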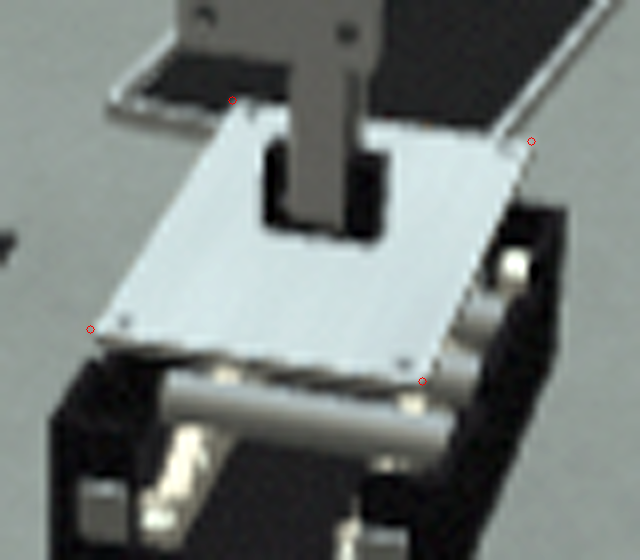

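```bash
python3 -m handwheel '{"delta_pos":[[0,0,10],[0,0,10],[0,0,10],[0,0,8],[0,0,0],[0,0,0],[0,0,0],[0,0,0]],"rotation":[[0,0,0],[0,0,0],[0,0,0],[0,0,0],[0,0,0],[0,0,0],[0,0,0],[0,0,0]],"claw":[0.95,0.95,0.95,0.95,0.95,0.95,0.95,0.95]}'; python3 to.py 468.9 26 63 91.4
python3 - <<'E'
from h import *
s=snap("side"); crop(s,"d5s.png",250,160,350,240,8,1.1)
E
```

```text
time: 46.9
tool_pos: [0.469, 0.0265, 0.0704]
ee_rot: [3.14, -0.001, 1.595]
wrist_force: [0.1, 0.8, -4.1]
width: 0.0138
t 46.9 pos [469.   26.5  70.4] yaw 91.4 w 13.8 F [ 0.1  0.8 -4.1]
rot [ 0.002 -0.001 -0.   ] delta after rot [-0.5 -0.1  7.4] before rot [-0.5 -0.1  7.4]
```

View pics/d5s.png

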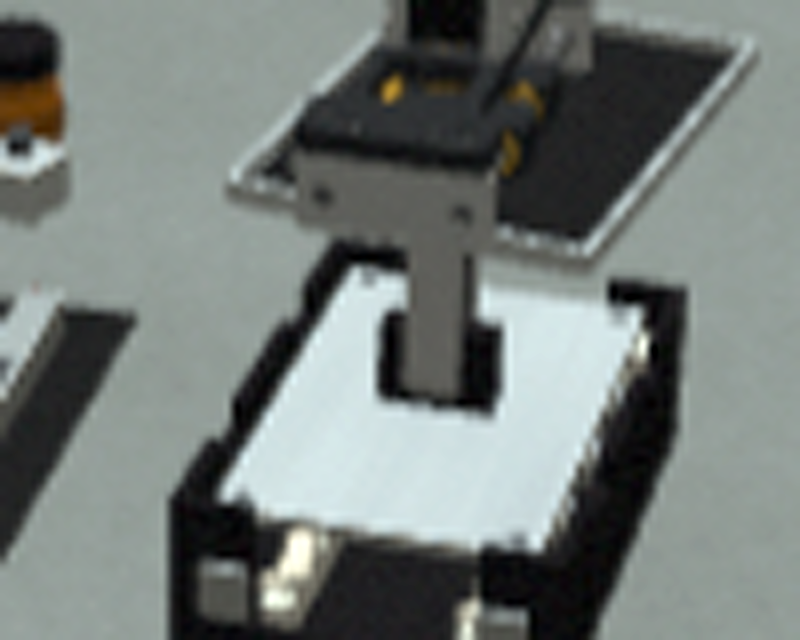

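```bash
python3 -m handwheel '{"delta_pos":[[0,0,3],[0,0,3],[0,0,2],[0,0,1],[0,0,0],[0,0,0],[0,0,0],[0,0,0]],"rotation":[[0,0,0],[0,0,0],[0,0,0],[0,0,0],[0,0,0],[0,0,0],[0,0,0],[0,0,0]],"claw":[0.95,0.95,0.95,0.95,0.95,0.95,0.95,0.95]}'; python3 to.py 468.9 26 63 91.4
python3 - <<'E'
from h import *
s=snap("side"); crop(s,"d6s.png",250,160,350,240,8,1.1)
E
```

```text
time: 47.95
tool_pos: [0.4685, 0.0265, 0.0622]
ee_rot: [3.141, -0.001, 1.595]
wrist_force: [-5.3, -1.0, 6.1]
width: 0.0137
t 47.95 pos [468.5  26.5  62.2] yaw 91.4 w 13.7 F [-5.3 -1.   6.1]
rot [ 0.001 -0.001 -0.   ] delta after rot [-0.5  0.4 -0.8] before rot [-0.5  0.4 -0.8]
```

View pics/d6s.png

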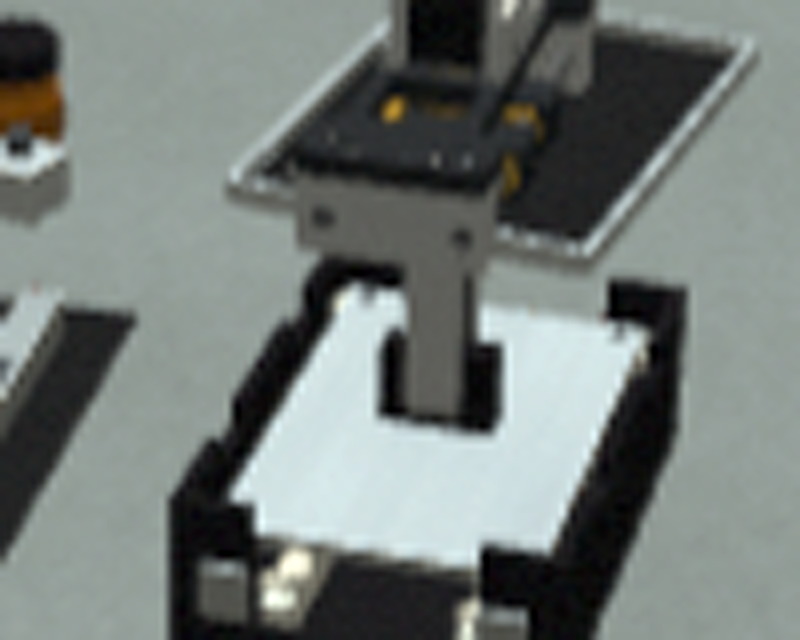

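```bash
python3 -m handwheel '{"delta_pos":[[0,0,0],[0,0,0],[0,0,0],[0,0,-20],[0,0,-40],[0,-50,-20],[0,-50,0],[0,0,0]],"rotation":[[0,0,0],[0,0,0],[0,0,0],[0,0,0],[0,0,0],[0,0,0],[0,0,0],[0,0,0]],"claw":[0.7,0.4,0.2,0.2,0.2,0.2,0.2,0.2]}'
python3 - <<'E'
from h import *
s=snap("side"); crop(s,"d7s.png",250,160,350,240,8,1.1)
s=snap("top"); crop(s,"d7.png",240,140,360,290,5)
g=s["color"].min(2)
for t in (90,100):
  for b in blobs(s,g>t,(268,150,348,195),.021,200): print("bar",np.round(b[:5],1),b[5])
for b in blobs(s,g>120,(258,215,345,283),.054,300): print("plate",np.round(b[:5],1),b[5])
E
python3 to.py 656 5 120 4.7
```

```text
time: 49.0
tool_pos: [0.3668, 0.0241, 0.1409]
ee_rot: [3.139, -0.0, 1.595]
wrist_force: [0.6, 0.1, 0.3]
width: 0.0376
bar [658.4   0.7 162.6  17.2 -85.4] [309.05063291 180.26582278]
bar [711.3   6.9 164.1  17.  -85.3] [307.52317881 161.94039735]
plate [475.8  25.2 197.4 113.9 -88.6] [297.33962264 241.32075472]
t 49.1 pos [369.2  24.  141.2] yaw 91.4 w 37.7 F [ 0.9  0.9 -0.4]
rot [ 0.002 -0.003  1.513] delta after rot [284.3  42.4  21.2] before rot [-25.9 286.2  22.1]
```

View pics/d7.png

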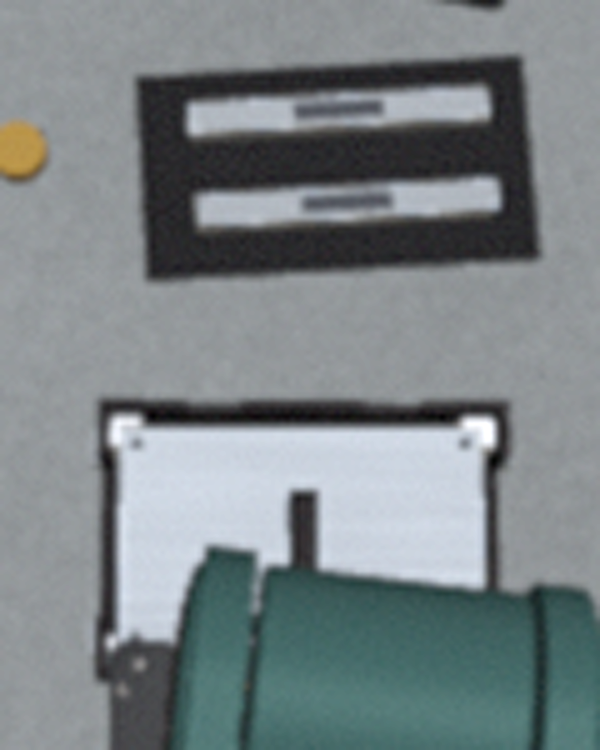

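View pics/d7s.png

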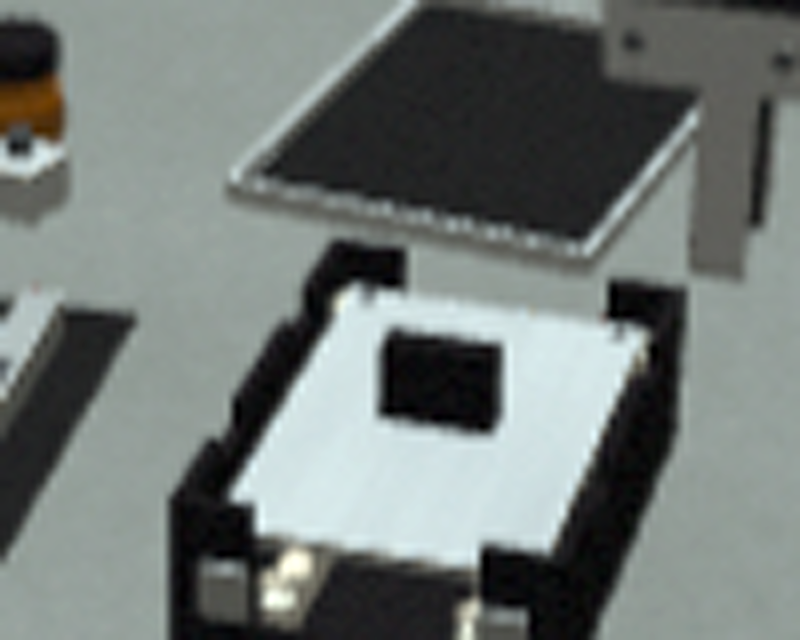

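```bash
python3 -m handwheel '{"delta_pos":[[-5,57,0],[-5,57,0],[-6,58,0],[-6,58,0],[-6,58,0],[0,0,0],[0,0,0],[0,0,0]],"rotation":[[0,0,0],[0,0,0],[0,0,0],[0,0,0],[0,0,0],[0,0,0.18],[0,0,0.18],[0,0,0.18]],"claw":[0.2,0.2,0.1,0.1,0.1,0.1,0.1,0.1]}'; python3 -m handwheel '{"delta_pos":[[0,0,0],[0,0,0],[0,0,0],[0,0,0],[0,0,0],[0,0,40],[0,0,30],[0,0,0]],"rotation":[[0,0,0.18],[0,0,0.18],[0,0,0.18],[0,0,0.18],[0,0,0.18],[0,0,0.073],[0,0,0],[0,0,0]],"claw":[0.1,0.1,0.1,0.1,0.1,0.1,0.1,0.1]}'; python3 to.py 657 1 6 4.6
python3 - <<'E'
from h import *
s=snap("side"); crop(s,"e1s.png",180,130,340,260,5,1.1)
E
```

```text
time: 50.1
tool_pos: [0.6589, 0.0029, 0.139]
ee_rot: [-3.141, -0.0, 1.049]
wrist_force: [0.1, -0.0, -0.3]
width: 0.0421
time: 51.1
tool_pos: [0.6558, 0.0033, 0.0661]
ee_rot: [-3.14, 0.007, 0.082]
wrist_force: [0.2, -0.7, 0.2]
width: 0.0423
t 51.1 pos [655.8   3.3  66.1] yaw 4.7 w 42.3 F [ 0.2 -0.7  0.2]
rot [-0.002  0.007  0.002] delta after rot [ 1.   2.4 60.1] before rot [ 1.4  2.5 60.1]
```

View pics/e1s.png

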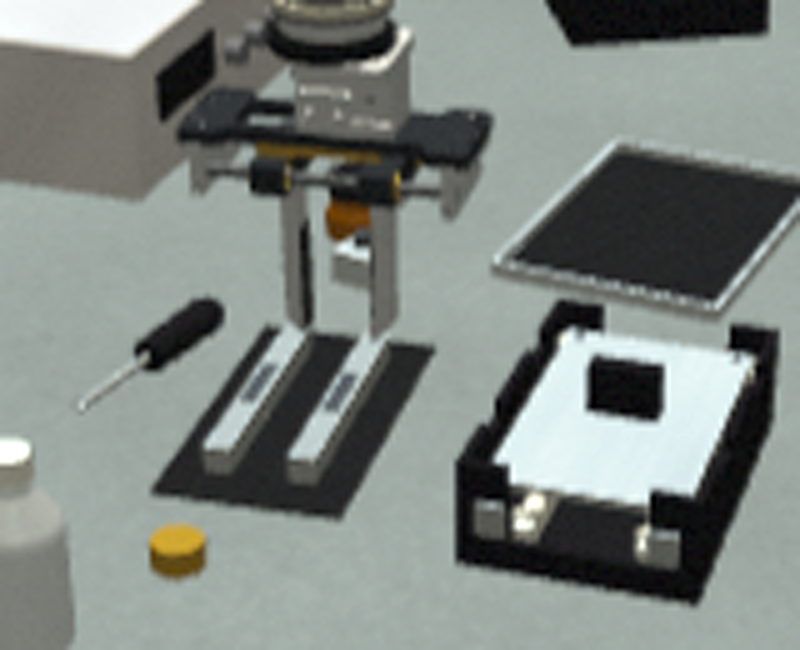

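```bash
python3 -m handwheel '{"delta_pos":[[1,2,0],[0,0,30],[0,0,20],[0,0,9],[0,0,0],[0,0,0],[0,0,0],[0,0,0]],"rotation":[[0,0,0],[0,0,0],[0,0,0],[0,0,0],[0,0,0],[0,0,0],[0,0,0],[0,0,0]],"claw":[0.1,0.1,0.1,0.1,0.1,0.9,0.9,0.9]}'; python3 to.py 657 1 6 4.6
```

```text
time: 52.15
tool_pos: [0.659, 0.0012, 0.0131]
ee_rot: [-3.141, -0.002, 0.082]
wrist_force: [0.1, 0.2, 1.3]
width: 0.0178
t 52.15 pos [659.    1.2  13.1] yaw 4.7 w 17.8 F [0.1 0.2 1.3]
rot [-0.    -0.002  0.002] delta after rot [-2.  -0.   7.1] before rot [-2.  -0.   7.1]
```

```bash
python3 -m handwheel '{"delta_pos":[[0,0,0],[0,0,0],[0,0,7],[0,0,0],[0,0,0],[0,0,0],[0,0,0],[0,0,0]],"rotation":[[0,0,0],[0,0,0],[0,0,0],[0,0,0],[0,0,0],[0,0,0],[0,0,0],[0,0,0]],"claw":[0.4,0.4,0.4,0.4,0.9,0.9,0.9,0.9]}'; python3 to.py 657 1 100 4.6
```

```text
time: 53.15
tool_pos: [0.6584, 0.0012, 0.0051]
ee_rot: [-3.141, -0.001, 0.082]
wrist_force: [0.9, 0.2, -1.5]
width: 0.0179
t 53.15 pos [658.4   1.2   5.1] yaw 4.7 w 17.9 F [ 0.9  0.2 -1.5]
rot [-0.001 -0.001  0.002] delta after rot [ -1.4   0.1 -94.9] before rot [ -1.4   0.  -94.9]
```

```bash
python3 -m handwheel '{"delta_pos":[[0,0,-20],[0,0,-45],[0,0,-45],[0,0,0],[0,0,0],[0,0,0],[0,0,0],[0,0,0]],"rotation":[[0,0,0],[0,0,0],[0,0,0],[0,0,-0.18],[0,0,-0.18],[0,0,-0.18],[0,0,-0.18],[0,0,-0.18]],"claw":[0.9,0.9,0.9,0.9,0.9,0.9,0.9,0.9]}'; python3 -m handwheel '{"delta_pos":[[0,0,0],[0,0,0],[0,0,0],[0,0,0],[0,0,0],[0,0,0],[0,0,0],[0,0,0]],"rotation":[[0,0,-0.18],[0,0,-0.18],[0,0,-0.18],[0,0,-0.073],[0,0,0],[0,0,0],[0,0,0],[0,0,0]],"claw":[0.9,0.9,0.9,0.9,0.9,0.9,0.9,0.9]}'; python3 to.py 469.6 -20.8 115 91.4
python3 - <<'E'
from h import *
s=snap("side"); crop(s,"e2s.png",180,130,340,260,5,1.1)
E
```

```text
time: 54.15
tool_pos: [0.6588, 0.0011, 0.1171]
ee_rot: [3.139, -0.002, 0.988]
wrist_force: [-0.5, -0.9, -1.6]
width: 0.0181
time: 55.15
tool_pos: [0.6584, 0.0011, 0.1152]
ee_rot: [3.141, -0.001, 1.595]
wrist_force: [0.3, -0.9, -1.6]
width: 0.0179
t 55.15 pos [658.4   1.1 115.2] yaw 91.4 w 17.9 F [ 0.3 -0.9 -1.6]
rot [ 0.001 -0.001 -0.   ] delta after rot [ -17.3 -189.3    0.2] before rot [ -17.4 -189.3    0. ]
```

View pics/e2s.png

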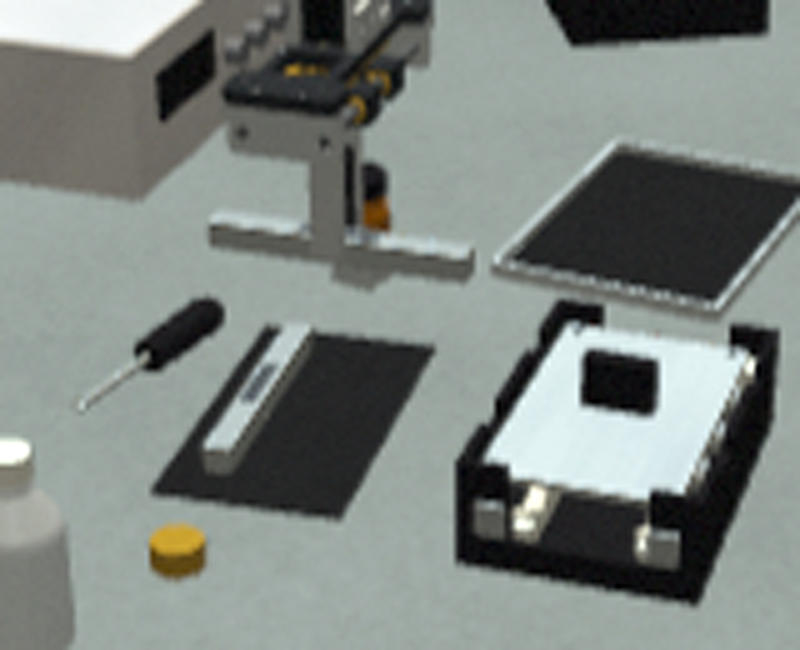

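```bash
python3 - <<'E'
from h import *
s=snap("side"); crop(s,"e3s.png",260,180,350,255,8,1.1)
s=snap("top"); crop(s,"e3.png",240,190,360,290,6)
E
```

```text
(no output)
```

View pics/e3s.png

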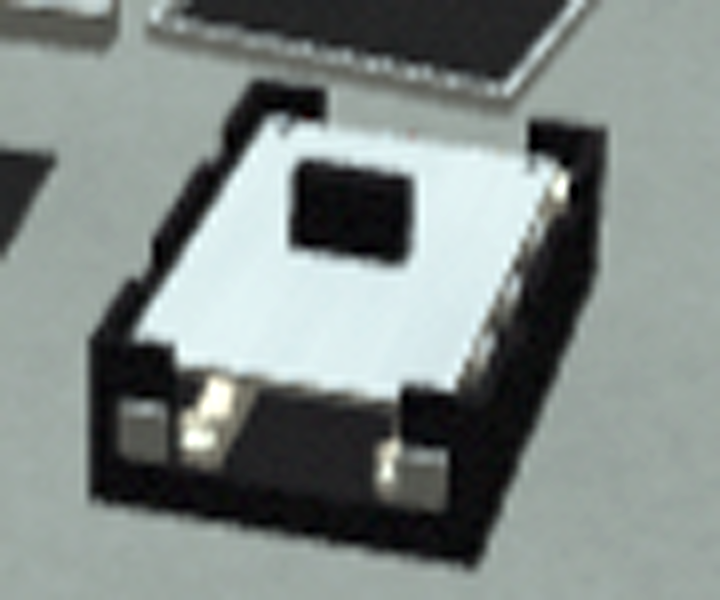

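View pics/e3.png

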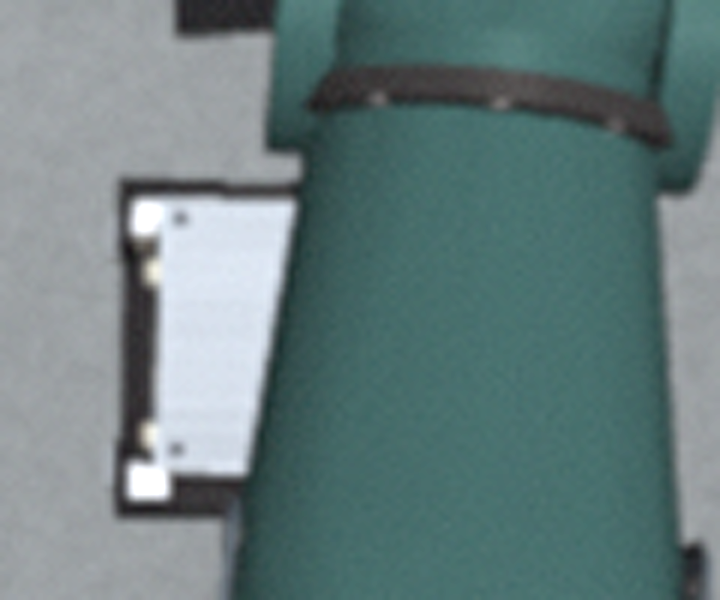

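The plate was knocked inside the case: its left edge in the top view went from u≈263 to 266.7 and its far edge from v≈224.4 to 222.5. That puts it hard against the +x/-y walls, with only about 4 mm on the near-left ledge. I'll put this bar back on the mat, re-centre the plate, then go on.

```bash
python3 -m handwheel '{"delta_pos":[[0,0,0],[0,0,0],[0,0,0],[0,0,0],[0,0,0],[0,0,0],[0,0,0],[0,0,0]],"rotation":[[0,0,0.18],[0,0,0.18],[0,0,0.18],[0,0,0.18],[0,0,0.18],[0,0,0.18],[0,0,0.18],[0,0,0.18]],"claw":[0.9,0.9,0.9,0.9,0.9,0.9,0.9,0.9]}'; python3 -m handwheel '{"delta_pos":[[0,0,20],[0,0,40],[0,0,30],[0,0,12],[0,0,0],[0,0,0],[0,0,0],[0,0,0]],"rotation":[[0,0,0.073],[0,0,0],[0,0,0],[0,0,0],[0,0,0],[0,0,0],[0,0,0],[0,0,0]],"claw":[0.9,0.9,0.9,0.9,0.9,0.9,0.9,0.9]}'; python3 to.py 657 1 5 4.6
```

```text
time: 56.3
tool_pos: [0.6584, 0.0011, 0.1151]
ee_rot: [-3.141, -0.001, 0.149]
wrist_force: [0.0, -0.6, -1.4]
width: 0.0178
time: 57.3
tool_pos: [0.6592, 0.0011, 0.0144]
ee_rot: [-3.141, -0.003, 0.082]
wrist_force: [0.0, 0.6, -2.1]
width: 0.0179
t 57.3 pos [659.2   1.1  14.4] yaw 4.7 w 17.9 F [ 0.   0.6 -2.1]
rot [-0.    -0.003  0.002] delta after rot [-2.2 -0.   9.4] before rot [-2.3 -0.   9.4]
```

```bash
python3 -m handwheel '{"delta_pos":[[-1,0,4],[0,0,4],[0,0,1.5],[0,0,0],[0,0,0],[0,0,0],[0,0,0],[0,0,-20]],"rotation":[[0,0,0],[0,0,0],[0,0,0],[0,0,0],[0,0,0],[0,0,0],[0,0,0],[0,0,0]],"claw":[0.9,0.9,0.9,0.9,0.5,0.3,0.2,0.2]}'; python3 -m handwheel '{"delta_pos":[[0,0,-50],[0,0,-50],[0,0,0],[0,0,0],[0,0,0],[0,0,0],[0,0,0],[0,0,0]],"rotation":[[0,0,0],[0,0,-0.18],[0,0,-0.18],[0,0,-0.18],[0,0,-0.18],[0,0,-0.18],[0,0,-0.18],[0,0,-0.18]],"claw":[0.2,0.2,0.2,0.2,0.2,0.2,0.2,0.2]}'; python3 -m handwheel '{"delta_pos":[[-50,0,0],[-50,0,0],[-50,0,0],[-50,0,0],[0,0,0],[0,0,0],[0,0,0],[0,0,0]],"rotation":[[0,0,-0.18],[0,0,-0.073],[0,0,0],[0,0,0],[0,0,0],[0,0,0],[0,0,0],[0,0,0]],"claw":[0.2,0.2,0.2,0.2,0.2,0.2,0.2,0.2]}'
python3 - <<'E'
from h import *
s=snap("side"); crop(s,"f1s.png",180,160,340,260,5,1.1)
s=snap("top"); crop(s,"f1.png",240,140,360,290,5)
g=s["color"].min(2)
for b in blobs(s,g>90,(268,150,348,195),.021,200): print("bar",np.round(b[:5],1),b[5])
for b in blobs(s,g>120,(258,215,345,283),.054,300): print("plate",np.round(b[:5],1),b[5])
for b in blobs(s,g<75,(285,230,318,265),.088,30): print("handle",np.round(b[:5],1),b[5])
E
python3 to.py 468 20 120 91.4
```

```text
time: 58.3
tool_pos: [0.6557, 0.0012, 0.0218]
ee_rot: [-3.14, 0.004, 0.082]
wrist_force: [-0.3, -0.5, -0.9]
width: 0.0375
time: 59.3
tool_pos: [0.6578, 0.001, 0.1255]
ee_rot: [3.139, -0.001, 1.348]
wrist_force: [0.0, -0.5, -0.1]
width: 0.0378
time: 60.3
tool_pos: [0.6463, -0.1962, 0.1239]
ee_rot: [3.14, -0.001, 1.597]
wrist_force: [-0.0, 0.5, -0.3]
width: 0.0378
bar [657.1   1.8 165.   17.7 -85.3] [309.015625 180.6875  ]
bar [711.6   6.9 164.1  17.8 -85.3] [307.31288344 161.6993865 ]
plate [468.5  25.6 198.3 126.9 -89.3] [299.69201521 247.56653992]
handle [472.5  21.2  42.6  12.5   0.7] [302.56410256 244.71794872]
t 60.4 pos [ 646.2 -196.5  123.7] yaw 91.5 w 37.2 F [ 0.5  0.1 -0.3]
rot [ 0.001 -0.001  0.001] delta after rot [ 220.8 -172.9    3.7] before rot [ 221.  -172.6    3.7]
```

View pics/f1.png

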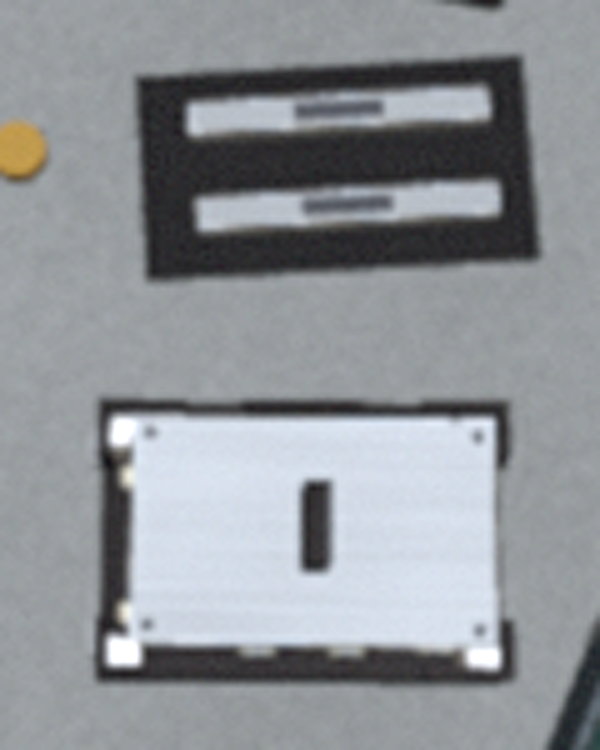

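View pics/f1s.png

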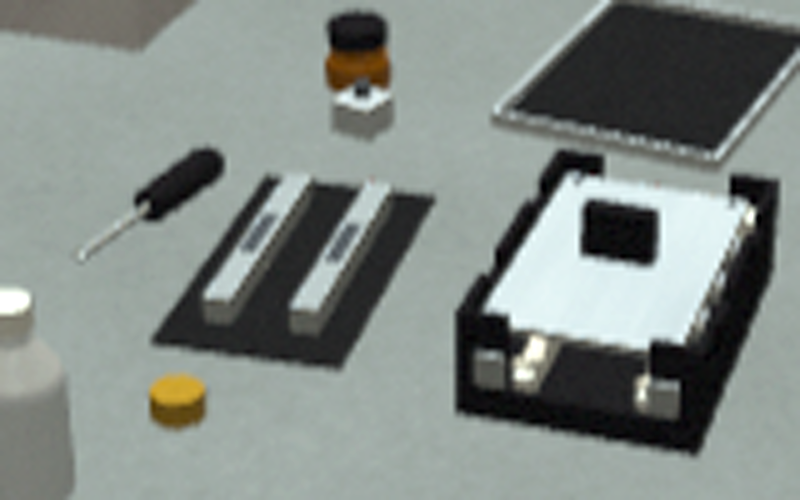

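```bash
python3 - <<'E'
from h import *
s=snap("top")
f=lambda u,v,z=.054:(onz(s,(240+u/5-.4,140+v/5-.4),z)*1000).round(1)[:2]
print("L",f(133,530),"R",f(497,530),"far",f(315,415),"near",f(315,649))
print("handle",f(302,530,.088),f(331,530,.088),f(315,481,.088),f(315,572,.088))
E
```

```text
L [471.5 112.6] R [476.3 -74.5] far [533.9  19.8] near [413.1  18.1]
handle [469.5  27.3] [469.9  12.9] [494.3  21.2] [448.8  20.6]
```

```bash
python3 -m handwheel '{"delta_pos":[[44,-33,0],[44,-33,0],[44,-34,0],[44,-34,0],[44,-34,0],[0,0,0],[0,0,0],[0,0,15]],"rotation":[[0,0,0],[0,0,0],[0,0,0],[0,0,0],[0,0,0],[0,0,0],[0,0,0],[0,0,0]],"claw":[0.3,0.3,0.3,0.3,0.3,0.3,0.3,0.3]}';  python3 to.py 473 19.8 64 91.4
```

```text
time: 61.45
tool_pos: [0.4748, 0.0173, 0.1094]
ee_rot: [3.137, 0.0, 1.594]
wrist_force: [0.5, 0.3, -0.1]
width: 0.0331
t 61.45 pos [474.8  17.3 109.4] yaw 91.3 w 33.1 F [ 0.5  0.3 -0.1]
rot [ 0.005  0.    -0.001] delta after rot [ 2.5 -1.7 45.4] before rot [ 2.5 -1.9 45.4]
```

```bash
python3 -m handwheel '{"delta_pos":[[2.5,-2,10],[0,0,25],[0,0,10],[0,0,0],[0,0,0],[0,0,0],[0,0,0],[0,0,0]],"rotation":[[0,0,0],[0,0,0],[0,0,0],[0,0,0],[0,0,0],[0,0,0],[0,0,0],[0,0,0]],"claw":[0.3,0.3,0.3,0.3,0.95,0.95,0.95,0.95]}';  python3 to.py 468.5 25.5 64 91.4
```

```text
time: 62.45
tool_pos: [0.4715, 0.0206, 0.0644]
ee_rot: [3.139, -0.0, 1.595]
wrist_force: [0.3, -0.8, 3.9]
width: 0.0139
t 62.45 pos [471.5  20.6  64.4] yaw 91.4 w 13.9 F [ 0.3 -0.8  3.9]
rot [ 0.003 -0.    -0.001] delta after rot [ 5.  -2.9  0.4] before rot [ 4.9 -2.9  0.4]
```

```bash
python3 -m handwheel '{"delta_pos":[[0,0,-3],[0,0,-3],[3,-2,0],[2.3,-2.7,0],[0,0,0],[0,0,0],[0,0,3],[0,0,0]],"rotation":[[0,0,0],[0,0,0],[0,0,0],[0,0,0],[0,0,0],[0,0,0],[0,0,0],[0,0,0]],"claw":[0.95,0.95,0.95,0.95,0.95,0.95,0.95,0.95]}';  python3 to.py 466.8 26 64 91.4
python3 - <<'E'
from h import *
s=snap("side"); crop(s,"f2s.png",250,160,350,240,8,1.1)
E
```

```text
time: 63.45
tool_pos: [0.4657, 0.0259, 0.0661]
ee_rot: [3.141, -0.001, 1.595]
wrist_force: [-0.3, -0.6, -3.4]
width: 0.014
t 63.45 pos [465.7  25.9  66.1] yaw 91.4 w 14.0 F [-0.3 -0.6 -3.4]
rot [ 0.    -0.001 -0.   ] delta after rot [0.  1.1 2.1] before rot [0.  1.1 2.1]
```

View pics/f2s.png

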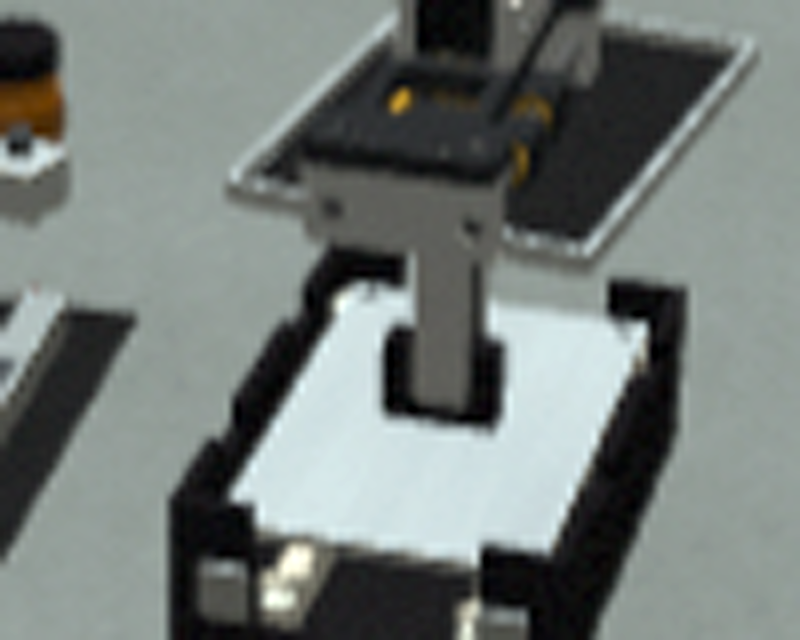

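Like d6 again, centred. I'll lower, release and move clear.

```bash
python3 -m handwheel '{"delta_pos":[[0,1,2],[0,0,2],[0,0,0],[0,0,0],[0,0,0],[0,0,0],[0,0,-20],[0,0,-40]],"rotation":[[0,0,0],[0,0,0],[0,0,0],[0,0,0],[0,0,0],[0,0,0],[0,0,0],[0,0,0]],"claw":[0.95,0.95,0.95,0.95,0.5,0.2,0.2,0.2]}'; python3 -m handwheel '{"delta_pos":[[-20,40,-15],[-20,45,0],[-10,45,0],[0,45,0],[0,0,0],[0,0,0],[0,0,0],[0,0,0]],"rotation":[[0,0,0],[0,0,0],[0,0,0],[0,0,0],[0,0,0.18],[0,0,0.18],[0,0,0.18],[0,0,0.18]],"claw":[0.2,0.2,0.2,0.2,0.2,0.2,0.1,0.1]}'; python3 to.py 657 1 60 4.6
python3 - <<'E'
from h import *
s=snap("side"); crop(s,"f3s.png",250,160,350,240,8,1.1)
E
```

```text
time: 64.5
tool_pos: [0.4655, 0.026, 0.1211]
ee_rot: [-3.138, -0.001, 1.595]
wrist_force: [0.5, 0.3, -0.3]
width: 0.0373
time: 65.5
tool_pos: [0.6433, -0.0199, 0.1372]
ee_rot: [3.141, -0.001, 0.869]
wrist_force: [0.3, -0.3, -0.7]
width: 0.0422
t 65.5 pos [643.3 -19.9 137.2] yaw 49.8 w 42.2 F [ 0.3 -0.3 -0.7]
rot [-0.    -0.001  0.789] delta after rot [ 15.3 -19.7  77.2] before rot [24.7 -3.  77.2]
```

View pics/f3s.png

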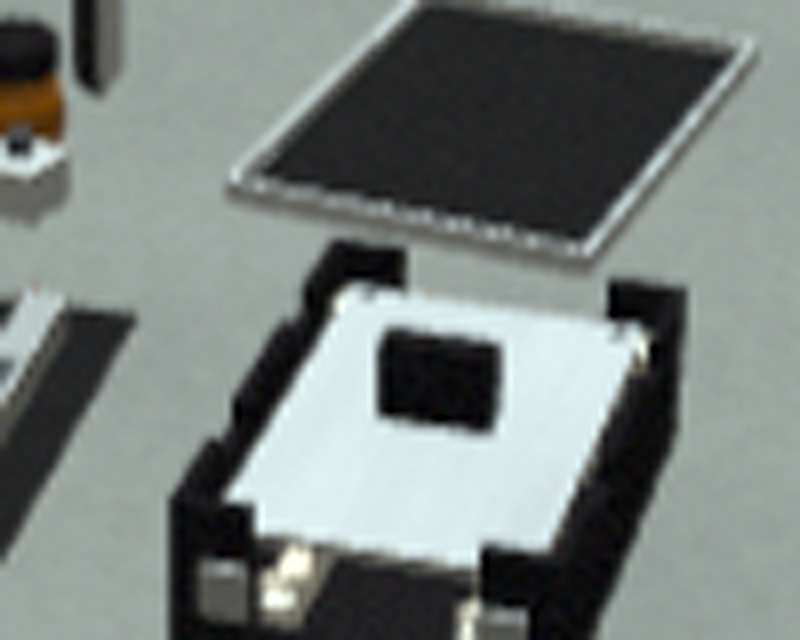

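The plate is centred again, matching d7. Now back to the near bar.

```bash
python3 -m handwheel '{"delta_pos":[[0,0,0],[0,0,0],[0,0,0],[0,0,0],[0,0,0],[15,-20,20],[0,0,40],[0,0,0]],"rotation":[[0,0,0.18],[0,0,0.18],[0,0,0.18],[0,0,0.18],[0,0,0.069],[0,0,0],[0,0,0],[0,0,0]],"claw":[0.1,0.1,0.1,0.1,0.1,0.1,0.1,0.1]}'; python3 -m handwheel '{"delta_pos":[[0,0,40],[0,0,15],[0,0,0],[0,0,0],[0,0,0],[0,0,0],[0,0,0],[0,0,0]],"rotation":[[0,0,0],[0,0,0],[0,0,0],[0,0,0],[0,0,0],[0,0,0],[0,0,0],[0,0,0]],"claw":[0.1,0.1,0.1,0.1,0.1,0.1,0.1,0.1]}'; python3 to.py 657 1 5.5 4.6
```

```text
time: 66.55
tool_pos: [0.6533, 0.0033, 0.0714]
ee_rot: [-3.139, 0.01, 0.089]
wrist_force: [-0.1, -0.2, -0.6]
width: 0.0423
time: 67.55
tool_pos: [0.6564, 0.0015, 0.0228]
ee_rot: [-3.141, -0.001, 0.086]
wrist_force: [-0.2, 0.5, 0.1]
width: 0.0424
t 67.55 pos [656.4   1.5  22.8] yaw 4.9 w 42.4 F [-0.2  0.5  0.1]
rot [-0.001 -0.001  0.006] delta after rot [ 0.6  0.5 17.3] before rot [ 0.6  0.5 17.3]
```

```bash
python3 -m handwheel '{"delta_pos":[[0.5,0,10],[0,0,7],[0,0,0],[0,0,0],[0,0,0],[0,0,0],[0,0,0],[0,0,-20]],"rotation":[[0,0,0.006],[0,0,0],[0,0,0],[0,0,0],[0,0,0],[0,0,0],[0,0,0],[0,0,0]],"claw":[0.1,0.1,0.1,0.9,0.9,0.9,0.9,0.9]}'; python3 -m handwheel '{"delta_pos":[[0,0,-45],[0,0,-45],[0,0,0],[0,0,0],[0,0,0],[0,0,0],[0,0,0],[0,0,0]],"rotation":[[0,0,0],[0,0,0],[0,0,-0.18],[0,0,-0.18],[0,0,-0.18],[0,0,-0.18],[0,0,-0.18],[0,0,-0.18]],"claw":[0.9,0.9,0.9,0.9,0.9,0.9,0.9,0.9]}'; python3 -m handwheel '{"delta_pos":[[0,0,0],[0,0,0],[0,0,0],[0,0,0],[0,0,0],[0,0,0],[0,0,0],[0,0,0]],"rotation":[[0,0,-0.18],[0,0,-0.18],[0,0,-0.075],[0,0,0],[0,0,0],[0,0,0],[0,0,0],[0,0,0]],"claw":[0.9,0.9,0.9,0.9,0.9,0.9,0.9,0.9]}'; python3 to.py 469.6 -20.8 115 91.4
python3 - <<'E'
from h import *
s=snap("side"); crop(s,"g1s.png",180,130,340,260,5,1.1)
E
```

```text
time: 68.55
tool_pos: [0.6548, 0.0017, 0.0238]
ee_rot: [-3.14, 0.005, 0.08]
wrist_force: [-0.1, -0.1, -1.0]
width: 0.0178
time: 69.55
tool_pos: [0.6569, 0.0015, 0.1171]
ee_rot: [3.14, -0.001, 1.166]
wrist_force: [0.2, -1.1, -0.2]
width: 0.0179
time: 70.55
tool_pos: [0.6568, 0.0015, 0.1156]
ee_rot: [3.141, -0.001, 1.595]
wrist_force: [-0.1, 0.4, -2.1]
width: 0.018
t 70.55 pos [656.8   1.5 115.6] yaw 91.4 w 18.0 F [-0.1  0.4 -2.1]
rot [ 0.001 -0.001 -0.   ] delta after rot [ -17.7 -187.7    0.6] before rot [ -17.8 -187.7    0.4]
```

View pics/g1s.png

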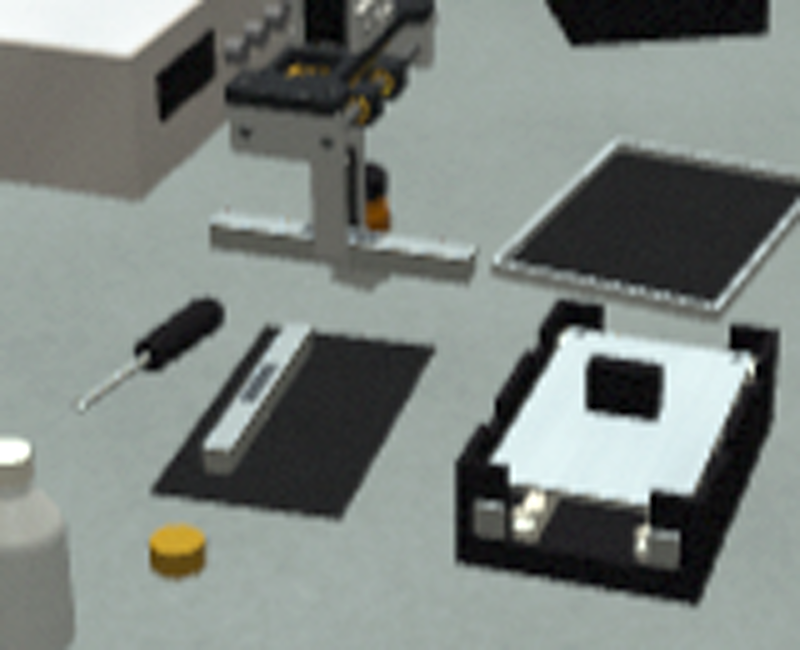

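```bash
python3 -m handwheel '{"delta_pos":[[-4,-40,0],[-5,-50,0],[-5,-50,0],[-4,-48,0],[0,0,0],[0,0,0],[0,0,15],[0,0,0]],"rotation":[[0,0,0],[0,0,0],[0,0,0],[0,0,0],[0,0,0],[0,0,0],[0,0,0],[0,0,0]],"claw":[0.9,0.9,0.9,0.9,0.9,0.9,0.9,0.9]}'; python3 to.py 469.6 -20.8 62 91.4
python3 - <<'E'
from h import *
s=snap("side"); crop(s,"g2s.png",250,150,350,230,8,1.1)
E
```

```text
time: 71.6
tool_pos: [0.4688, -0.0208, 0.0984]
ee_rot: [-3.139, -0.001, 1.595]
wrist_force: [-0.1, 0.4, -1.4]
width: 0.0179
t 71.6 pos [468.8 -20.8  98.4] yaw 91.4 w 17.9 F [-0.1  0.4 -1.4]
rot [-0.003 -0.001  0.   ] delta after rot [-0.   0.8 36.4] before rot [-0.1  0.9 36.4]
```

View pics/g2s.png

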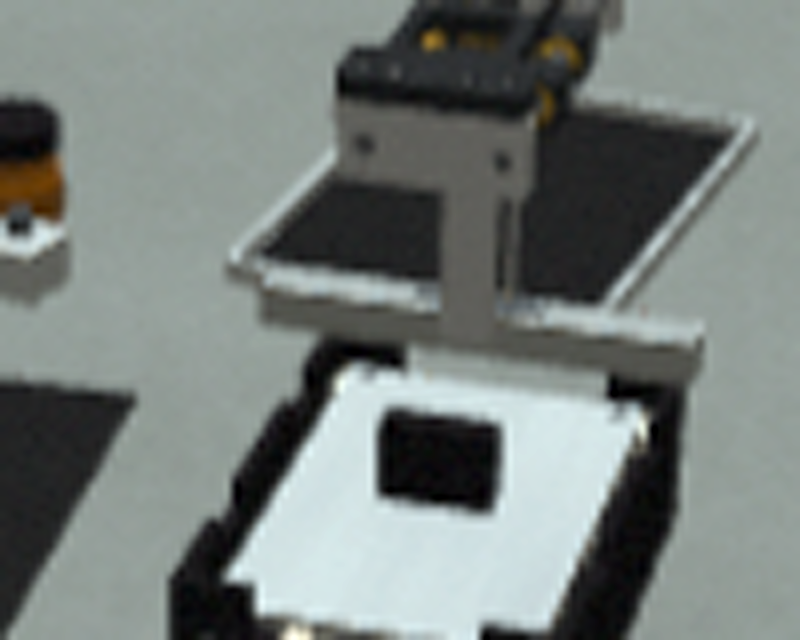

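```bash
python3 -m handwheel '{"delta_pos":[[0,0.5,10],[0,0,10],[0,0,8],[0,0,4],[0,0,2],[0,0,0],[0,0,0],[0,0,0]],"rotation":[[0,0,0],[0,0,0],[0,0,0],[0,0,0],[0,0,0],[0,0,0],[0,0,0],[0,0,0]],"claw":[0.9,0.9,0.9,0.9,0.9,0.9,0.9,0.9]}'; python3 to.py 469.6 -20.8 61 91.4
python3 - <<'E'
from h import *
s=snap("side"); crop(s,"g3s.png",250,150,350,230,8,1.1)
E
```

```text
time: 72.65
tool_pos: [0.4701, -0.021, 0.0668]
ee_rot: [3.14, -0.001, 1.595]
wrist_force: [0.7, 0.4, -1.3]
width: 0.0177
t 72.65 pos [470.1 -21.   66.8] yaw 91.4 w 17.7 F [ 0.7  0.4 -1.3]
rot [ 0.002 -0.001 -0.   ] delta after rot [ 0.3 -0.5  5.8] before rot [ 0.2 -0.5  5.8]
```

View pics/g3s.png

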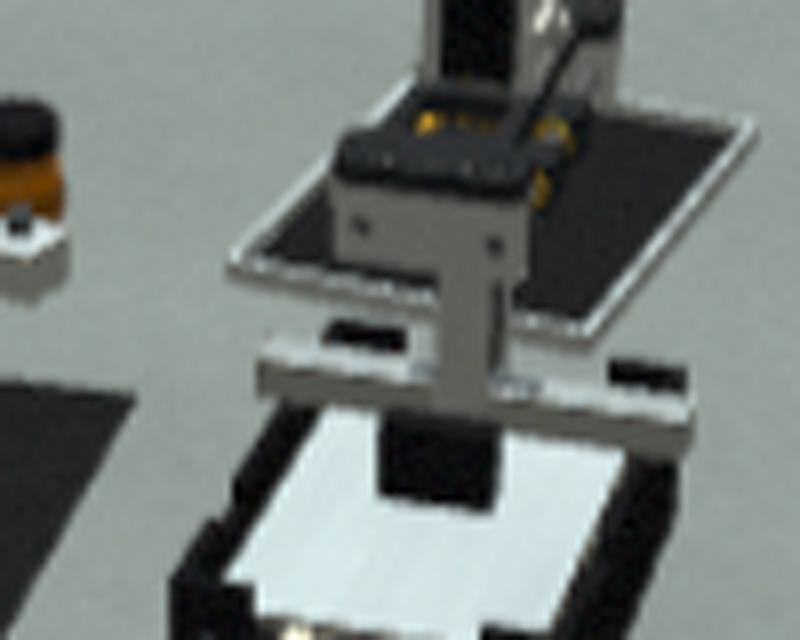

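```bash
python3 -m handwheel '{"delta_pos":[[0,0,3],[0,0,2],[0,0,1],[0,0,1],[0,0,0],[0,0,0],[0,0,0],[0,0,0]],"rotation":[[0,0,0],[0,0,0],[0,0,0],[0,0,0],[0,0,0],[0,0,0],[0,0,0],[0,0,0]],"claw":[0.9,0.9,0.9,0.9,0.9,0.9,0.9,0.9]}'; python3 to.py 469.6 -20.8 61 91.4
```

```text
time: 73.7
tool_pos: [0.4697, -0.021, 0.0609]
ee_rot: [3.141, -0.001, 1.595]
wrist_force: [-4.8, 0.9, 6.2]
width: 0.0176
t 73.7 pos [469.7 -21.   60.9] yaw 91.4 w 17.6 F [-4.8  0.9  6.2]
rot [ 0.001 -0.001 -0.   ] delta after rot [ 0.2 -0.1 -0.1] before rot [ 0.2 -0.1 -0.1]
```

```bash
python3 -m handwheel '{"delta_pos":[[0,0,0],[0,0,0],[0,0,0],[0,0,-20],[0,0,-40],[10,40,-15],[0,50,0],[0,50,0]],"rotation":[[0,0,0],[0,0,0],[0,0,0],[0,0,0],[0,0,0],[0,0,0],[0,0,0],[0,0,0]],"claw":[0.7,0.5,0.4,0.4,0.4,0.4,0.4,0.2]}'; python3 -m handwheel '{"delta_pos":[[10,50,0],[5,45,0],[0,0,0],[0,0,0],[0,0,0],[0,0,0],[0,0,0],[0,0,0]],"rotation":[[0,0,0],[0,0,0],[0,0,0.18],[0,0,0.18],[0,0,0.18],[0,0,0.18],[0,0,0.18],[0,0,0.18]],"claw":[0.2,0.2,0.2,0.1,0.1,0.1,0.1,0.1]}'; python3 to.py 711.5 7 60 4.7
python3 - <<'E'
from h import *
s=snap("side"); crop(s,"g4s.png",180,140,340,250,5,1.1)
E
```

```text
time: 74.7
tool_pos: [0.6112, -0.0076, 0.1349]
ee_rot: [3.139, -0.0, 1.595]
wrist_force: [0.1, -0.4, 0.5]
width: 0.035
time: 75.7
tool_pos: [0.7041, 0.0096, 0.1339]
ee_rot: [-3.141, -0.001, 0.509]
wrist_force: [-0.8, 1.0, -0.2]
width: 0.0423
t 75.7 pos [704.1   9.6 133.9] yaw 29.2 w 42.3 F [-0.8  1.  -0.2]
rot [-0.001 -0.     0.427] delta after rot [ 7.2  3.2 73.9] before rot [ 5.1  5.9 73.9]
```

View pics/g4s.png

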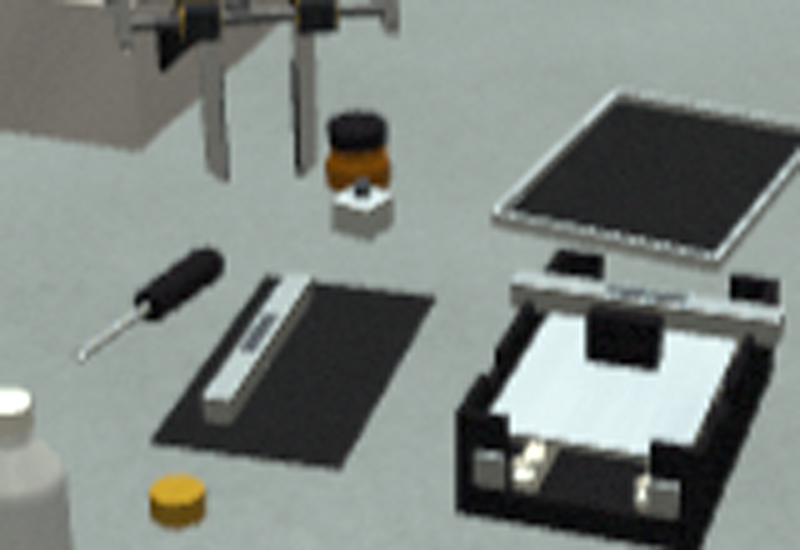

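The first bar lies in notch0 (crop (645,300)). The second bar is still on the mat at crop (258,350), so I'll go on to it.

```bash
python3 to.py 711.5 7 60 4.7; python3 -m handwheel '{"delta_pos":[[0,0,0],[0,0,0],[0,0,0],[7,3,20],[0,0,40],[0,0,20],[0,0,0],[0,0,0]],"rotation":[[0,0,0.18],[0,0,0.18],[0,0,0.067],[0,0,0],[0,0,0],[0,0,0],[0,0,0],[0,0,0]],"claw":[0.1,0.1,0.1,0.1,0.1,0.1,0.1,0.1]}'; python3 -m handwheel '{"delta_pos":[[0,0,20],[0,0,0],[0,0,0],[0,0,0],[0,0,0],[0,0,0],[0,0,0],[0,0,0]],"rotation":[[0,0,0],[0,0,0],[0,0,0],[0,0,0],[0,0,0],[0,0,0],[0,0,0],[0,0,0]],"claw":[0.1,0.1,0.1,0.1,0.1,0.1,0.1,0.1]}'; python3 to.py 711.5 7 5.5 4.7
python3 - <<'E'
from h import *
s=snap("side"); crop(s,"g5s.png",180,140,340,250,5,1.1)
E
```

```text
t 75.75 pos [704.1   9.6 134. ] yaw 29.0 w 42.3 F [-0.3 -0.2  0.1]
rot [-0.001 -0.001  0.423] delta after rot [ 7.1  3.2 74. ] before rot [ 5.1  5.9 74. ]
time: 76.75
tool_pos: [0.7123, 0.0072, 0.0559]
ee_rot: [-3.141, -0.003, 0.089]
wrist_force: [-0.2, -0.3, 0.3]
width: 0.0424
time: 77.75
tool_pos: [0.7114, 0.0073, 0.0348]
ee_rot: [-3.141, -0.001, 0.088]
wrist_force: [-0.2, 0.5, -0.2]
width: 0.0425
t 77.75 pos [711.4   7.3  34.8] yaw 5.0 w 42.5 F [-0.2  0.5 -0.2]
rot [-0.001 -0.001  0.006] delta after rot [ 0.   0.3 29.3] before rot [-0.   0.3 29.3]
```

View pics/g5s.png

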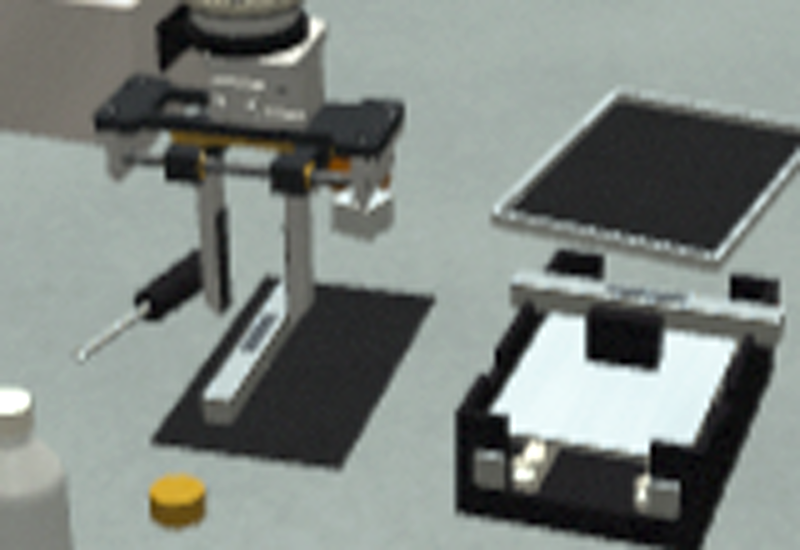

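```bash
python3 -m handwheel '{"delta_pos":[[0,0,15],[0,0,14],[0,0,0],[0,0,0],[0,0,0],[0,0,0],[0,0,0],[0,0,-20]],"rotation":[[0,0,0.006],[0,0,0],[0,0,0],[0,0,0],[0,0,0],[0,0,0],[0,0,0],[0,0,0]],"claw":[0.1,0.1,0.1,0.9,0.9,0.9,0.9,0.9]}'; python3 -m handwheel '{"delta_pos":[[0,0,-45],[0,0,-45],[0,0,0],[0,0,0],[0,0,0],[0,0,0],[0,0,0],[0,0,0]],"rotation":[[0,0,0],[0,0,0],[0,0,-0.18],[0,0,-0.18],[0,0,-0.18],[0,0,-0.18],[0,0,-0.18],[0,0,-0.18]],"claw":[0.9,0.9,0.9,0.9,0.9,0.9,0.9,0.9]}'; python3 -m handwheel '{"delta_pos":[[0,0,0],[0,0,0],[0,0,0],[0,0,0],[0,0,0],[0,0,0],[0,0,0],[0,0,0]],"rotation":[[0,0,-0.18],[0,0,-0.18],[0,0,-0.075],[0,0,0],[0,0,0],[0,0,0],[0,0,0],[0,0,0]],"claw":[0.9,0.9,0.9,0.9,0.9,0.9,0.9,0.9]}'; python3 to.py 467.4 71.2 115 91.4
python3 - <<'E'
from h import *
s=snap("side"); crop(s,"g6s.png",180,130,340,250,5,1.1)
E
```

```text
time: 78.8
tool_pos: [0.7093, 0.0074, 0.0234]
ee_rot: [-3.14, 0.005, 0.082]
wrist_force: [-0.2, 0.4, -1.0]
width: 0.0182
time: 79.8
tool_pos: [0.7116, 0.0072, 0.1175]
ee_rot: [3.139, -0.001, 1.168]
wrist_force: [-0.1, 0.2, -1.6]
width: 0.0175
time: 80.8
tool_pos: [0.7113, 0.0073, 0.1157]
ee_rot: [3.141, -0.001, 1.597]
wrist_force: [-0.5, -0.6, -1.5]
width: 0.0177
t 80.8 pos [711.3   7.3 115.7] yaw 91.5 w 17.7 F [-0.5 -0.6 -1.5]
rot [ 0.001 -0.001  0.002] delta after rot [  69.9 -242.3    0.7] before rot [  70.3 -242.2    0.5]
```

View pics/g6s.png

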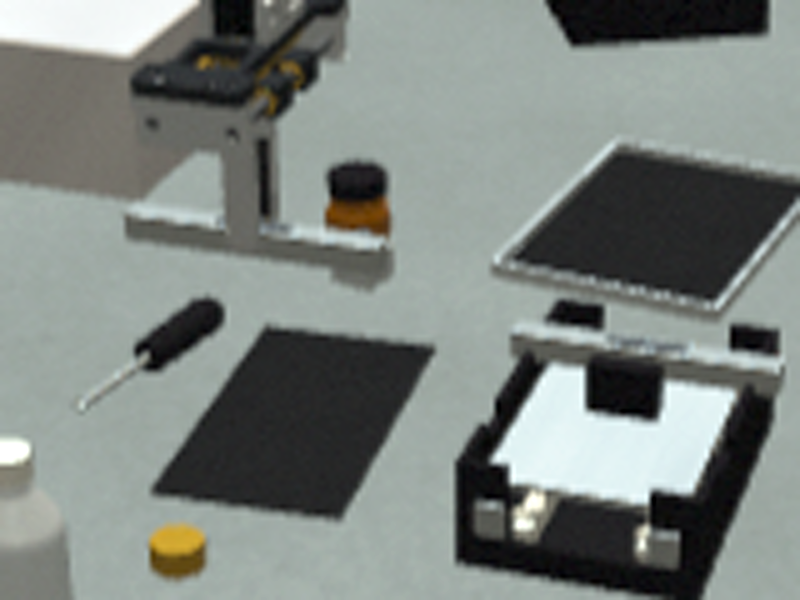

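```bash
python3 -m handwheel '{"delta_pos":[[12,-42,0],[15,-50,0],[15,-50,0],[15,-50,0],[13,-50,0],[0,0,0],[0,0,15],[0,0,0]],"rotation":[[0,0,0.002],[0,0,0],[0,0,0],[0,0,0],[0,0,0],[0,0,0],[0,0,0],[0,0,0]],"claw":[0.9,0.9,0.9,0.9,0.9,0.9,0.9,0.9]}'; python3 to.py 467.4 71.2 61 91.4
python3 - <<'E'
from h import *
s=snap("side"); crop(s,"g7s.png",250,150,350,230,8,1.1)
E
```

```text
time: 81.85
tool_pos: [0.4677, 0.071, 0.0989]
ee_rot: [-3.14, -0.001, 1.594]
wrist_force: [-0.8, 0.5, -1.4]
width: 0.0175
t 81.85 pos [467.7  71.   98.9] yaw 91.4 w 17.5 F [-0.8  0.5 -1.4]
rot [-0.002 -0.001 -0.001] delta after rot [ 0.2 -0.3 37.9] before rot [ 0.2 -0.2 37.9]
```

View pics/g7s.png

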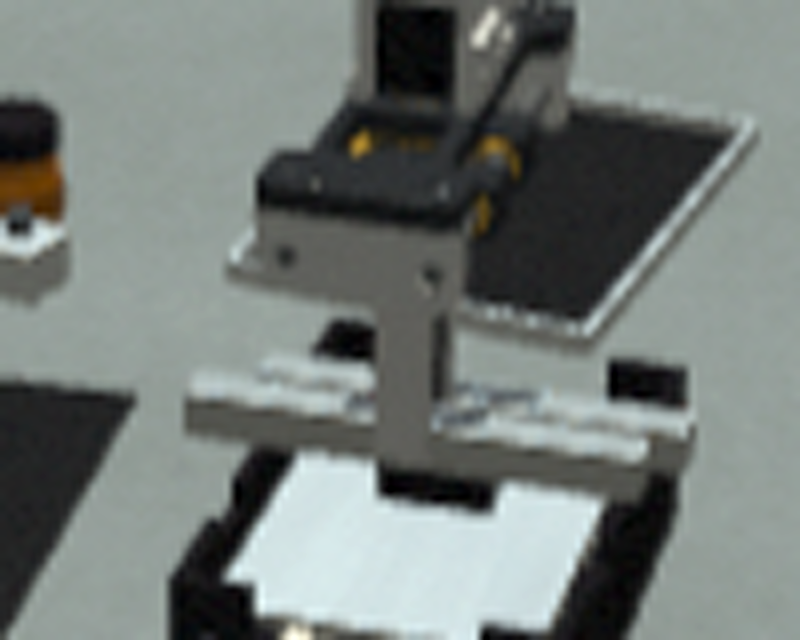

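```bash
python3 -m handwheel '{"delta_pos":[[0,0,10],[0,0,10],[0,0,8],[0,0,4],[0,0,0],[0,0,0],[0,0,0],[0,0,0]],"rotation":[[0,0,0],[0,0,0],[0,0,0],[0,0,0],[0,0,0],[0,0,0],[0,0,0],[0,0,0]],"claw":[0.9,0.9,0.9,0.9,0.9,0.9,0.9,0.9]}'; python3 to.py 467.4 71.2 61 91.4
python3 - <<'E'
from h import *
s=snap("side"); crop(s,"g8s.png",250,150,350,230,8,1.1)
E
```

```text
time: 82.9
tool_pos: [0.4679, 0.0713, 0.0689]
ee_rot: [3.14, -0.001, 1.595]
wrist_force: [0.6, 0.4, -1.5]
width: 0.0179
t 82.9 pos [467.9  71.3  68.9] yaw 91.4 w 17.9 F [ 0.6  0.4 -1.5]
rot [ 0.002 -0.001 -0.   ] delta after rot [-0.1 -0.5  7.9] before rot [-0.1 -0.6  7.9]
```

View pics/g8s.png

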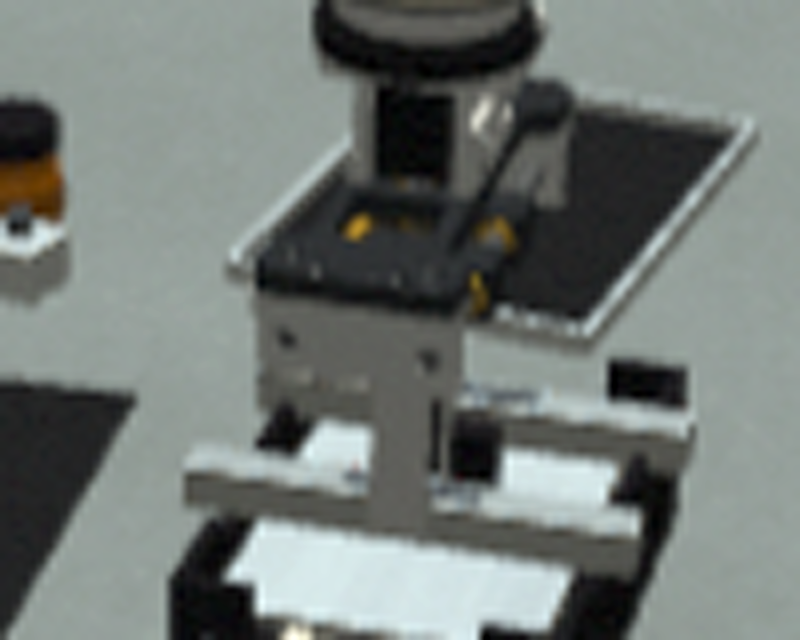

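```bash
python3 -m handwheel '{"delta_pos":[[0,0,3],[0,0,2],[0,0,2],[0,0,1],[0,0,1],[0,0,0],[0,0,0],[0,0,0]],"rotation":[[0,0,0],[0,0,0],[0,0,0],[0,0,0],[0,0,0],[0,0,0],[0,0,0],[0,0,0]],"claw":[0.9,0.9,0.9,0.9,0.9,0.9,0.9,0.9]}'; python3 to.py 467.4 71.2 61 91.4
```

```text
time: 83.95
tool_pos: [0.4676, 0.0713, 0.0605]
ee_rot: [3.141, -0.0, 1.595]
wrist_force: [-2.9, -0.2, 5.4]
width: 0.0178
t 83.95 pos [467.6  71.3  60.5] yaw 91.4 w 17.8 F [-2.9 -0.2  5.4]
rot [ 0.001 -0.    -0.   ] delta after rot [-0.1 -0.2 -0.5] before rot [-0.1 -0.2 -0.5]
```

Contact at seat height. I'll release, rise and move clear for the final look.

```bash
python3 -m handwheel '{"delta_pos":[[0,0,0],[0,0,0],[0,0,0],[0,0,0],[0,0,-20],[0,0,-40],[0,0,-40],[0,0,-20]],"rotation":[[0,0,0],[0,0,0],[0,0,0],[0,0,0],[0,0,0],[0,0,0],[0,0,0],[0,0,0]],"claw":[0.7,0.5,0.4,0.4,0.4,0.4,0.4,0.4]}'; python3 -m handwheel '{"delta_pos":[[40,-30,0],[50,-30,0],[50,-30,0],[50,-20,0],[50,0,0],[0,0,0],[0,0,0],[0,0,0]],"rotation":[[0,0,0],[0,0,0],[0,0,0],[0,0,0],[0,0,0],[0,0,0],[0,0,0],[0,0,0]],"claw":[0.4,0.4,0.4,0.4,0.4,0.4,0.4,0.4]}'
python3 - <<'E'
from h import *
s=snap("side","z1side.png"); crop(s,"z1s.png",250,150,350,230,8,1.1)
s=snap("top","z1top.png"); crop(s,"z1.png",240,140,360,290,5)
f=lambda u,v,z:(onz(s,(240+u/5-.4,140+v/5-.4),z)*1000).round(1)[:2]
E
```

```text
time: 84.95
tool_pos: [0.4688, 0.0713, 0.1822]
ee_rot: [3.136, -0.001, 1.595]
wrist_force: [0.1, -0.1, -0.7]
width: 0.0278
time: 85.95
tool_pos: [0.3522, 0.3074, 0.1795]
ee_rot: [3.141, -0.0, 1.593]
wrist_force: [-0.9, 0.1, 0.1]
width: 0.0283
```

View pics/z1.png

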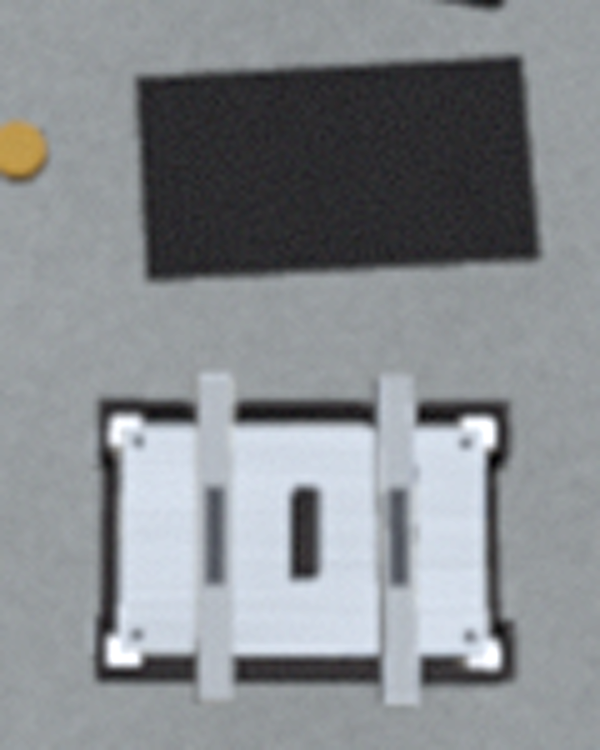

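View pics/z1s.png

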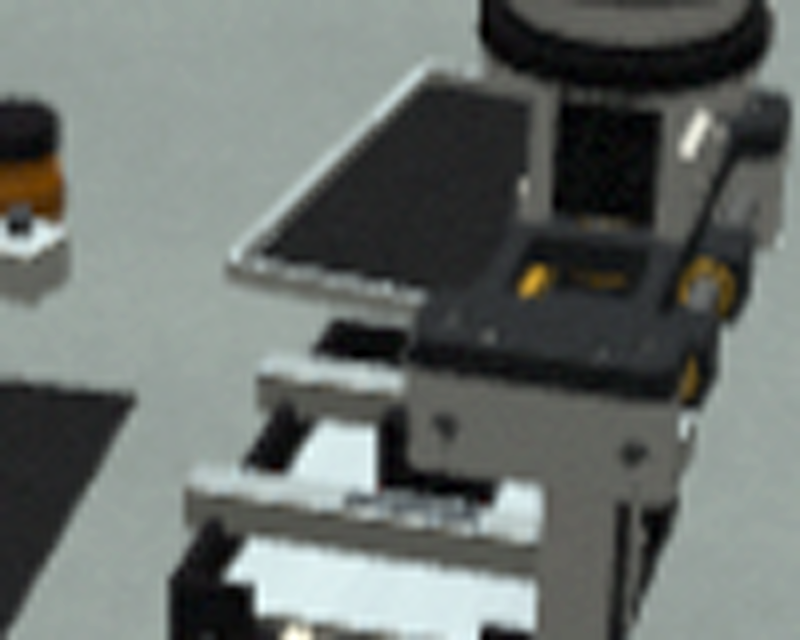

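View pics/z1top.png

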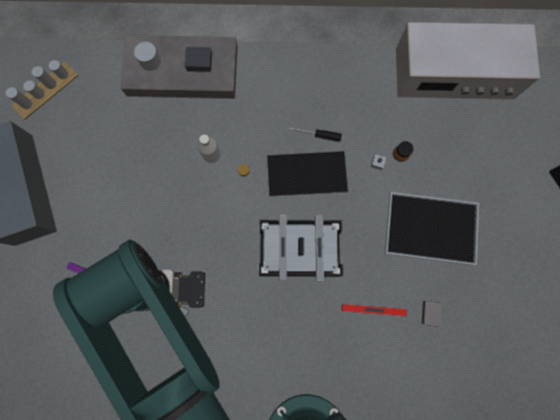

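The top view shows the plate centred with all four ledges uncovered evenly at its corners. Bars at crop (216,535) and (398,540) cross both walls on either side of the handle at (305,532). The tray and mat are empty, and the bystanders are at the same pixels as at the start.

```bash
python3 -c "
from bench import robot
print(robot.close_job())"
```

```text
the job is handed in; nothing more can be done
None
```

The job is done and handed in at about 86 s; no verdict was reported.

- **What I did:** I laid both steel bars on the mat and put the three posts that were present in grooves 2, 1 and 0. Then I set the plate on its ledges and laid the bars in notch0 and notch1, one on each side of the handle.
- **Plate knock:** while I held the first bar to put it back, the plate was knocked about 5 mm in x and 6 mm in y inside the case, up against two walls. I put that bar back on the mat, re-centred the plate and carried on, so the first bar left the mat twice.
- **Last checks:**
  - **Seating:** the plate touched down at tip height 62.2 mm when first set (62.3 expected). After re-centring I checked it only in the pictures. The bars touched at 60.9 and 60.5 mm (about 60 expected).
  - **Top view:** the plate is centred, both bars span the walls, the tray and mat are empty, and the bystanders and look-alikes in view are where they started. The arm hid the micrometer and most of the purple bar, which I never went near.
  - **Side view:** in the final side picture the arm hid part of the case, so the -x ends of the bars were confirmed only from above.

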